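# Rock the pendulum angle gauge on the tilt rest to its preset mark and hold

### The arm

A 7-joint arm with a two-finger parallel gripper is mounted at the origin on the work surface. World frame = base frame: x ahead of the robot, y to its left, z up, the work surface at z = 0. Lengths are in m, angles in rad, forces in N, time in s.
With the tool pointing down it reaches from about 0.425 to 0.925 m from the base axis. Payload 6.8 kg.
Tool frame: the origin (TCP) lies midway between the tips of the shut fingers; the grasp point (between the pads) lies 19 mm behind it; z points along the fingers, x is the direction in which the jaws open and shut, and the axes are right-handed (so a half turn about z gives the same grasp; the last joint's range is limited). The gripper opens to 85 mm and grips with 20 to 120 N. Pads are 22 mm wide; open, the fingers measure 114 mm over their backs; the gripper's body (76 mm by 85 mm) begins 54 mm behind the grasp point. The pads swing forward as they close: fully open they stand 13 mm farther back than shut.
Start: joints at [1.183, 0.477, 0.022, 1.555, -0.011, 1.109, -0.083], TCP at [0.186, -0.649, 0.203] pointing down, gripper open.
Joint ranges: [-2.96, 2.96], [-0.34, 2.1], [-1.41, 1.46], [0.24, 2.44], [-1.37, 4.51], [0.17, 1.92], [-2.96, 2.96]. Speed limits (rad/s): [2.39, 2.39, 3.14, 3.14, 3.14, 3.14, 3.14].

### API

Orientations are given as a unit quaternion [w, x, y, z].
In Python, from station import bot, imaging, nets gives the robot as it stands. The module is installed in compiled form; this text tells all that it offers.
- The arm moves only by the tool apply_moves, never from a script. Its argument "moves" is text: rows parted by semicolons, each of 7 numbers parted by spaces: the gripper command: -1 is fully open, 1 is shut, values between are in proportion, then the shift along the tool's x, y, z normalised to -1 to 1, where 1 is 120 mm, then the turn, a rotation vector about the tool's x, y, z normalised to -1 to 1, where 1 is 4 degrees. In form: hand dx dy dz rx ry rz; .... A call has 1 to 12 rows; each row shifts and turns the commanded pose from where the row before left it, along the tool's axes as they then stand; what a row does not reach is not made up. A row lasts 1/12 s, in which the tool goes at most 41.7 mm and 7.16 degrees, less where a joint would pass 70% of its speed; a pose out of reach is approached as far as the arm can. A call with a number of a shift or a turn outside -1 to 1 is refused whole. A call with a gripper value outside its range is refused whole. The fingers move at their own pace and stop on an object; "force" is the grip in N (left out, the last holds). Time passes only in rows, so rows that do not move let the fingers close. It gives the time, the measured TCP pose, the force and the opening at its end, in the units of the state.
- bot.get_obs(): the state, without advancing time (a new reading comes with each control period).
- imaging.read_camera(name): name is "scene" or "top" or "wrist"; returns a dict with "image" (480x640x3 uint8, red, green, blue), "fx", "fy", "cx", "cy" (pixels), "view" (4x4, takes a point from world to camera coordinates); the wrist camera has in their place "mount" (4x4, takes a point from camera to tool coordinates, whose origin is the TCP and whose axes are the tool frame's). Camera axes: x right, y down, z forward; pixel columns grow to the right and rows downward; lengths in m; the calibration is good to about 2 mm. A picture is of the moment at which its call begins: read the wrist's pose just before it. There is no depth.
- bot.hand_in(): hands the job in, once; it reports no verdict.
Trained networks look in a picture, given as the dict that the camera call returned (one of the last four; its "shot" number tells which), for a name from the list of things; names that differ only in an ending like _2 or _b are one class to them, and where a whole thing is asked for, a point or a joint stands for the part that bears it (a point fixed in the world has none). Each returns a list of dicts, best first, with "score" (0 to 1); they miss things now and then, are a little off and sometimes report something else, mostly with a low value. They report only what shows in the picture. A call takes as long as a camera call.
- nets.spot_in(picture, name): "rect" ([left, top, right, bottom] in pixels, round what is visible of it).
- nets.outline_of(picture, name): "region" (480x640 bool, what is visible of it) and "rect" ([left, top, right, bottom] in pixels, round what is visible of it).
- nets.spot_point(picture, name): "location" ([column, row] in pixels: a listed point, or the origin of a listed thing).
The state is a dict: "t": time; "q": joint angles; "joint_vel": joint speeds; "joint_torque": joint torques, N m; "eef_pos": TCP position; "tool_rot": TCP orientation; "contact_force": force on the tool from outside, world axes, zero at the start; "torque": the same for the moment, N m; "gripper_width": opening from 0.0 (shut) to 1.0 (fully open).
Only numpy, scipy, OpenCV 4.12 (cv2) and the standard library are available. Lean on these libraries where they do the work, as an engineer would, in place of code of your own. Each camera call takes 0.05 s, during which the arm holds its last target.

### The job

The microscope's tilt rest has to be marked out at the angle preset on the pendulum angle gauge. Pick the gauge up by its black top grip, set the middle of its foot down level and squarely across the round sprung stud ridge on the grey block, then rock it sideways there until the hanging pointer settles between the two prongs of the index. Finish while still holding it like that, pressed lightly on the stud, pointer at rest, and leave the dish, book and jar alone.

Things in the scene. Friction and masses are not known exactly. Their poses are not given: they have to be found in the camera images.
- gauge: loose angle gauge, 0.3 to 0.46 kg, standing. Origin: centre of the foot's underside, z up. Dark flat foot 36 (x) by 96 (y), 14 mm high; on it a white disc 112 mm across, 8 mm thick, dial facing +x, pivot 72 mm above the underside, axis x; pointer and index stand up to 12 mm in front of its mid-plane; black grip bar on top, 16 (x) by 60 (y) mm, from 130 to 168 mm up
- gauge_grip (a point): centre of the gauge's grip bar, 149 mm above the foot's underside; axes as the gauge's
- gauge_foot (a point): centre of the underside of the gauge's foot; axes as the gauge's
- pointer_tip (a point): tip of the pointer, 42 mm from the pivot; its z axis runs from the tip up to the pivot
- index_mark (a point): middle of the gap between the two prongs of the index, 42 mm from the pivot; its z axis points from the mark to the pivot
- pointer (a joint): angle of the freely swinging pointer on the dial, rad: 0 with its tip towards the middle of the foot, positive with the tip turned towards the gauge's +y. A pendulum with a period of about 0.4 s that hangs plumb after 1 to 2 s. The pointer is on the mark when joint pointer equals joint index
- index (a joint): angle of the stiff index (black tab 24 mm wide with two prongs) on the dial, rad, measured like the pointer's; preset at 0.14 to 0.42, not to be changed. Leaning the gauge's top towards its own +y by this angle, about the dial axis, brings the mark under the pivot
- rest: tilt rest, fixed: grey block 90 (x) by 110 (y), 30 mm high, two unequal shoulders (46 and 36 mm high) and between them a sprung round-topped steel stud ridge along its x axis: 60 mm long, radius 12, its axis 68 mm and top 80 mm above the table. Origin: centre of its underside. The foot goes across the ridge, gauge x along rest x (either way round); room to rock 0.5 rad either way
- stud_top (a point): middle of the top line of the stud ridge, 80 mm above the table while not pressed (it sinks with the stud); axes as the rest's
- dish: bystander: shallow glass dish 90 mm across, 16 mm high, origin under its centre
- book: bystander: book lying flat, 134 by 184 mm, 22 mm thick, origin under its centre
- jar: bystander: glass jar 52 mm across, 70 mm high, origin under its centre
- stud (a joint): how far the stud ridge is pressed down into the rest, m: 0 free, 0.008 fully down. A spring pushes it up: it begins to give at 3 N and is fully down at 10 N

How it is judged:
By the outcome, as a careful person would: the job done as asked, in the order asked, and still so for the second after the job is handed in, while the arm keeps its last pose, push and grip.
It also fails if it takes over 54 s, if anything falls off the work surface, if the arm or the gripper's body presses on something with over 40 N, if the wrist force passes 120 N, or if a joint passes its speed limit or range.

## Working session

There is one attempt and no reset: what is moved stays moved. The work goes in short steps, Python scripts to look and compute and a tool call to move; the robot and the scene stay as the last step left them, time stands still between calls to the robot, and variables do not carry over. Pictures are saved under pics/ and viewed, and the job is handed in when it is done.

Besides the shell and the picture viewer there is one more tool, called after "Request:" as name(argument=value, ...), one argument or row to a line, values as JSON. apply_moves: Moves the arm, as the interface text tells. Scaled input: -1 to 1 covers 120 mm each way for a shift and 4 degrees each way for a turn. Its arguments: {"type":"object","properties":{"moves":{"type":"string"},"force":{"type":"number"}},"required":["moves"]}

```bash
mkdir -p pics
cat > h.py <<'E'
import numpy as np, cv2
from station import bot, imaging, nets
from scipy.spatial.transform import Rotation as R
def rot(q): return R.from_quat([q[1],q[2],q[3],q[0]])
def cam(name):
    o=bot.get_obs(); p=imaging.read_camera(name)
    if name=='wrist':
        T=np.eye(4);T[:3,:3]=rot(o['tool_rot']).as_matrix();T[:3,3]=o['eef_pos']
        V=np.linalg.inv(T@np.array(p['mount']))
    else: V=np.array(p['view'])
    return p,V
def save(p,n): cv2.imwrite('pics/'+n,cv2.cvtColor(p['image'],cv2.COLOR_RGB2BGR))
def ray(p,V,uv):
    d=np.array([(uv[0]-p['cx'])/p['fx'],(uv[1]-p['cy'])/p['fy'],1]);I=np.linalg.inv(V)
    return I[:3,3],I[:3,:3]@d
def atz(p,V,uv,z):
    c,d=ray(p,V,uv); return c+d*(z-c[2])/d[2]
def proj(p,V,X):
    c=V[:3,:3]@np.asarray(X)+V[:3,3]; return np.array([p['fx']*c[0]/c[2]+p['cx'],p['fy']*c[1]/c[2]+p['cy']])
def tri(obs):
    A=np.zeros((3,3));b=np.zeros(3)
    for p,V,uv in obs:
        c,d=ray(p,V,uv);d=d/np.linalg.norm(d);M=np.eye(3)-np.outer(d,d);A+=M;b+=M@c
    return np.linalg.solve(A,b)
E
cat > a.py <<'E'
from h import *
o=bot.get_obs();print(o)
ps={}
for n in ['scene','top']:
    p,V=cam(n);save(p,n+'0.png');print(n,np.linalg.inv(V)[:3,3].round(3),p['fx'])
    for k in ['gauge','gauge_grip','gauge_foot','pointer_tip','index_mark','rest','stud_top','dish','book','jar']:
        r=nets.spot_point(p,k); print(k,[(np.round(x['location'],1),round(x['score'],2)) for x in r[:2]])
        if r: ps.setdefault(k,[]).append((p,V,r[0]['location']))
for k,v in ps.items():
    if len(v)==2: print(k,tri(v).round(4))
p,V=cam('wrist');save(p,'wrist0.png')
E
python3 a.py
```

```text
{'t': 0.0, 'q': array([ 1.18288904,  0.47779667,  0.02235962,  1.55644938, -0.01149533,
        1.10930581, -0.08308744]), 'joint_vel': array([-0.0011043 ,  0.00127351,  0.00062939, -0.00195739, -0.00099314,
       -0.00020793,  0.00032989]), 'joint_torque': array([ 8.07487122e-04, -5.96462667e+01,  1.60864189e+00, -2.81201077e+01,
        1.25771749e-02,  9.40417754e-03,  5.92577592e-06]), 'eef_pos': array([ 0.18620502, -0.64813722,  0.20152933]), 'tool_rot': array([-4.89169928e-04,  7.98807623e-01, -6.01585857e-01, -7.73694496e-04]), 'contact_force': array([0.11726793, 0.21828148, 1.27759844]), 'torque': array([0.03917496, 0.00638924, 0.04796502]), 'gripper_width': 1.0018967689152254}
scene [ 1.135 -0.826  1.36 ] 624.2951949038581
gauge [(array([226.5, 310.2]), 0.96)]
gauge_grip [(array([218.3, 277.7]), 0.69), (array([227.8, 304.7]), 0.29)]
gauge_foot [(array([223.1, 310.3]), 0.9)]
pointer_tip [(array([309. , 192.5]), 0.64), (array([223.4, 310.3]), 0.5)]
index_mark []
rest [(array([311.5, 192.7]), 0.66), (array([355.5, 283. ]), 0.25)]
stud_top [(array([309.5, 175. ]), 0.81), (array([221.4, 311.2]), 0.47)]
dish [(array([221.8, 393.6]), 0.94)]
book [(array([354.2, 280.7]), 0.56)]
jar [(array([381.4, 184.3]), 0.68)]
top [ 0.499 -0.02   1.337] 621.5296155506102
gauge [(array([415.5, 286.5]), 0.63)]
gauge_grip [(array([426.3, 287.5]), 0.93)]
gauge_foot [(array([415. , 289.1]), 0.71)]
pointer_tip []
index_mark []
rest [(array([194.5, 308.5]), 0.61)]
stud_top [(array([188.9, 306.7]), 0.87)]
dish [(array([493.2, 228.7]), 0.9)]
book [(array([293.1, 182.7]), 0.6)]
jar [(array([131.1, 233.8]), 0.82)]
gauge [ 0.5176 -0.2267  0.0101]
gauge_grip [ 0.5124 -0.2265  0.1493]
gauge_foot [ 0.5102 -0.2279  0.0049]
rest [ 0.4719  0.248  -0.0142]
stud_top [0.474  0.2401 0.07  ]
dish [ 0.6398 -0.4034 -0.011 ]
book [0.7428 0.0327 0.001 ]
jar [ 0.6338  0.3868 -0.0078]
```

View pics/scene0.png

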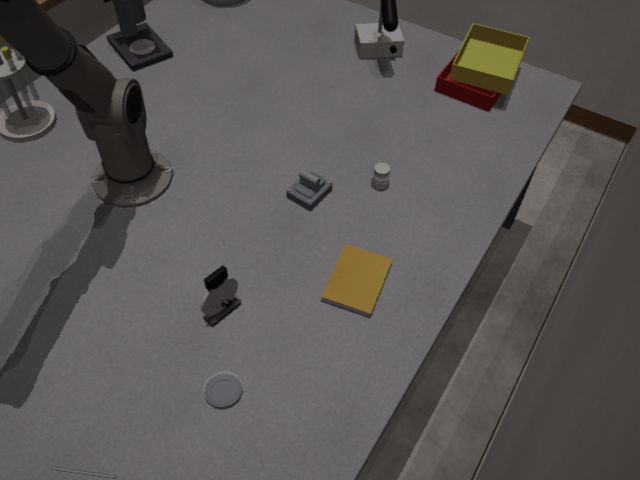

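View pics/top0.png

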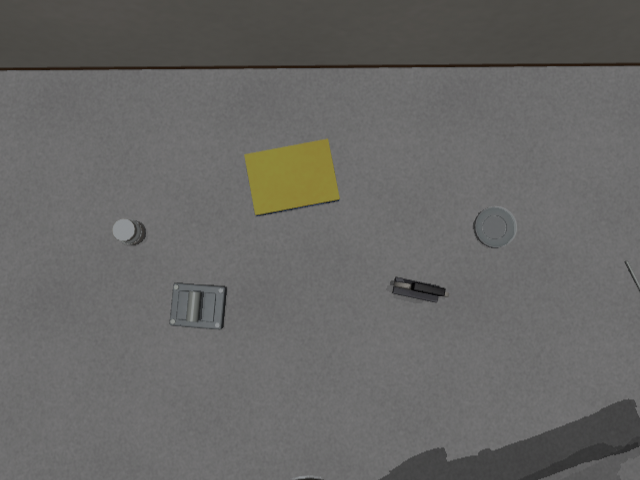

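View pics/wrist0.png

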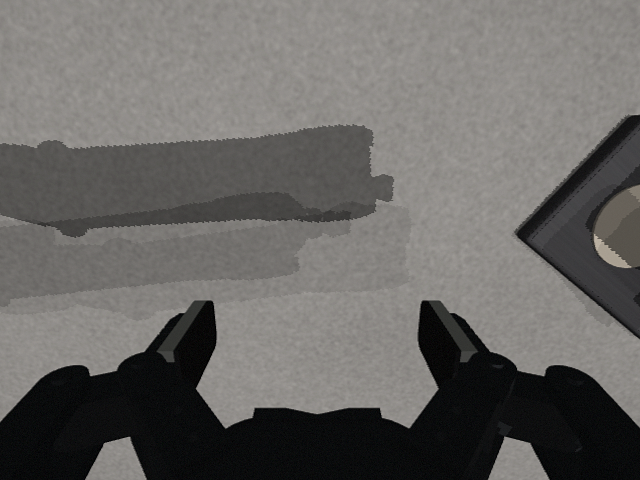

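Run:
```python
import cv2
a=cv2.imread('pics/top0.png');s=cv2.imread('pics/scene0.png')
u=cv2.resize(a[240:340,370:470],None,fx=4,fy=4,interpolation=2);v=cv2.resize(a[260:360,140:240],None,fx=4,fy=4,interpolation=2)
w=cv2.resize(s[250:350,180:280],None,fx=4,fy=4,interpolation=2);
cv2.imwrite('pics/c0.png',cv2.hconcat([u,v]));cv2.imwrite('pics/c1.png',w)
```

```text
(no output)
```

View pics/c0.png

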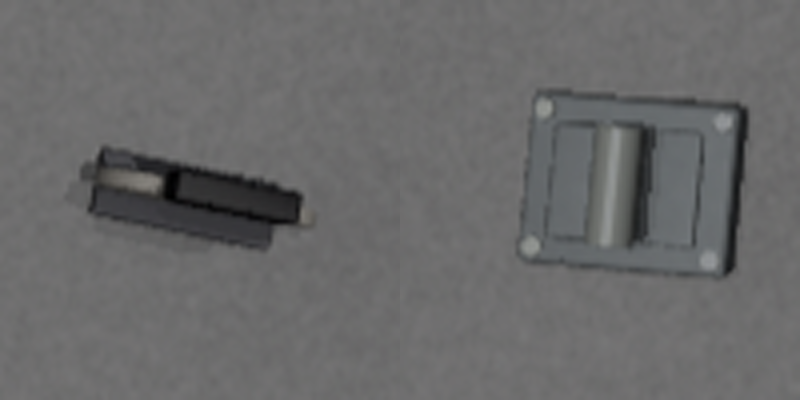

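View pics/c1.png

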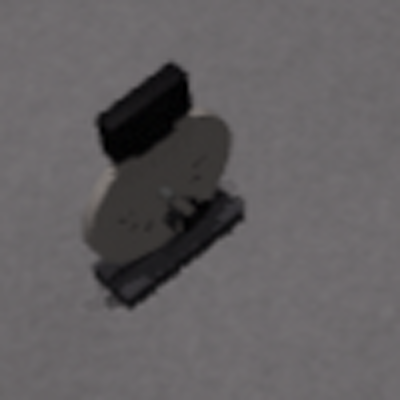

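Run:
```python
from h import *
p,V=cam('wrist');print(np.round(p['mount'],4),p['fx'],p['cx'],p['cy'])
o=bot.get_obs();print(rot(o['tool_rot']).as_matrix().round(3),o['t'])
```

```text
[[ 1.000e+00  3.000e-04  2.000e-04 -7.000e-04]
 [-4.000e-04  9.560e-01  2.933e-01 -7.610e-02]
 [-1.000e-04 -2.933e-01  9.560e-01 -1.714e-01]
 [ 0.000e+00  0.000e+00  0.000e+00  1.000e+00]] 347.2502027341766 316.790003158225 239.5759339481783
[[ 0.276 -0.961  0.   ]
 [-0.961 -0.276 -0.   ]
 [ 0.    -0.    -1.   ]] 1.2
```

Request:
apply_moves(
  moves="-1 -0.125 -0.26 -0.023 0 0 0;-1 -0.125 -0.26 -0.023 0 0 0;-1 -0.125 -0.26 -0.023 0 0 0;-1 -0.125 -0.26 -0.023 0 0 0;-1 -0.125 -0.26 -0.023 0 0 0;-1 -0.125 -0.26 -0.023 0 0 0;-1 -0.125 -0.26 -0.023 0 0 0;-1 -0.125 -0.26 -0.023 0 0 0;-1 -0.125 -0.26 -0.023 0 0 0",
)

```text
t: 1.95
eef_pos: [0.4201, -0.4403, 0.2277]
tool_rot: [0.0, 0.799, -0.602, 0.0]
contact_force: [-0.3, 0.4, 0.1]
gripper_width: 1.0
```

Request:
apply_moves(
  moves="-1 -0.125 -0.26 -0.023 0 0 0;-1 -0.125 -0.26 -0.023 0 0 0;-1 -0.125 -0.26 -0.023 0 0 0;-1 -0.125 -0.26 -0.023 0 0 0;-1 -0.125 -0.26 -0.023 0 0 0;-1 -0.125 -0.26 -0.023 0 0 0;-1 -0.125 -0.26 -0.023 0 0 0;-1 -0.125 -0.26 -0.023 0 0 0;-1 -0.125 -0.26 -0.023 0 0 0",
)

```text
t: 2.7
eef_pos: [0.6527, -0.233, 0.2524]
tool_rot: [0.0, 0.799, -0.602, 0.0]
contact_force: [0.2, 0.2, 0.3]
gripper_width: 0.999
```

Request:
apply_moves(
  moves="-1 0 0 0 0 0 1;-1 0 0 0 0 0 1;-1 0 0 0 0 0 1;-1 0 0 0 0 0 1;-1 0 0 0 0 0 1;-1 0 0 0 0 0 1;-1 0 0 0 0 0 0.5",
)

```text
t: 3.28
eef_pos: [0.6516, -0.2341, 0.2521]
tool_rot: [-0.0, -0.642, 0.767, 0.0]
contact_force: [-0.6, 0.5, -0.8]
gripper_width: 1.001
```

Request:
apply_moves(
  moves="-1 0 0 0 -1 0 0;-1 0 0 0 -1 0 0;-1 0 0 0 -1 0 0;-1 0 0 0 -1 0 0;-1 0 0 0 -1 0 0;-1 0 0 0 -1 0 0;-1 0 0 0 -1 0 0;-1 0 0 0 -1 0 0",
)

```text
t: 3.95
eef_pos: [0.65, -0.2311, 0.2458]
tool_rot: [-0.166, -0.623, 0.737, 0.205]
contact_force: [1.1, 1.7, -2.4]
gripper_width: 1.0
```

Run:
```python
from h import *
o=bot.get_obs();print(o['t'],o['q'].round(2),o['eef_pos'],rot(o['tool_rot']).as_matrix().round(3),o['contact_force'])
p,V=cam('wrist');save(p,'w1.png')
```

```text
3.95 [ 0.17  0.85  0.15  0.94 -0.05  1.89 -1.44] [ 0.65002139 -0.23113996  0.24575786] [[-0.169 -0.849 -0.5  ]
 [-0.986  0.141  0.095]
 [-0.01   0.509 -0.861]] [ 1.07696902  1.6794308  -2.39793553]
```

View pics/w1.png

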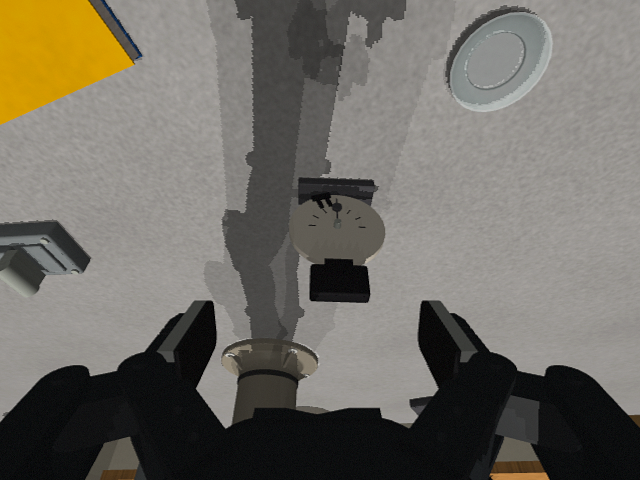

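Request:
apply_moves(
  moves="-1 0 0.045 0.25 0 0 0;-1 0 0.045 0.25 0 0 0;-1 0 0.045 0.25 0 0 0;-1 0 0.045 0.25 0 0 0;-1 0 0 0 0 0 0;-1 0 0 0 0 0 0",
)

```text
t: 4.5
eef_pos: [0.5687, -0.2207, 0.1547]
tool_rot: [-0.169, -0.62, 0.739, 0.202]
contact_force: [0.7, -0.6, 1.1]
gripper_width: 0.996
```

```bash
cat > b.py <<'E'
from h import *
o=bot.get_obs();print(o['t'],o['q'].round(2),o['eef_pos'],rot(o['tool_rot']).as_matrix().round(3),o['contact_force'])
p,V=cam('wrist');save(p,'w2.png')
np.savez('w2.npz',V=V,img=p['image'],fx=p['fx'],fy=p['fy'],cx=p['cx'],cy=p['cy'])
for k in ['gauge','gauge_grip','gauge_foot','pointer_tip','index_mark','stud_top']:
    r=nets.spot_point(p,k); print(k,[(np.round(x['location'],1),round(x['score'],2)) for x in r[:2]])
cv2.imwrite('pics/w2c.png',cv2.resize(cv2.cvtColor(p['image'],cv2.COLOR_RGB2BGR)[130:330,240:440],None,fx=4,fy=4,interpolation=2)[:600])
E
python3 b.py
```

```text
4.5 [ 0.17  0.75  0.14  1.32 -0.04  1.6  -1.44] [ 0.56867274 -0.22073523  0.15466292] [[-0.175 -0.848 -0.5  ]
 [-0.985  0.15   0.089]
 [-0.001  0.508 -0.861]] [ 0.67478062 -0.55057848  1.09837898]
gauge [(array([337.7, 180.4]), 0.74)]
gauge_grip [(array([345.2, 323.3]), 0.87)]
gauge_foot [(array([337.7, 180.8]), 0.85)]
pointer_tip [(array([338., 197.]), 0.6)]
index_mark [(array([319.3, 198.4]), 0.76)]
stud_top [(array([338.5, 194.8]), 0.26)]
```

View pics/w2.png

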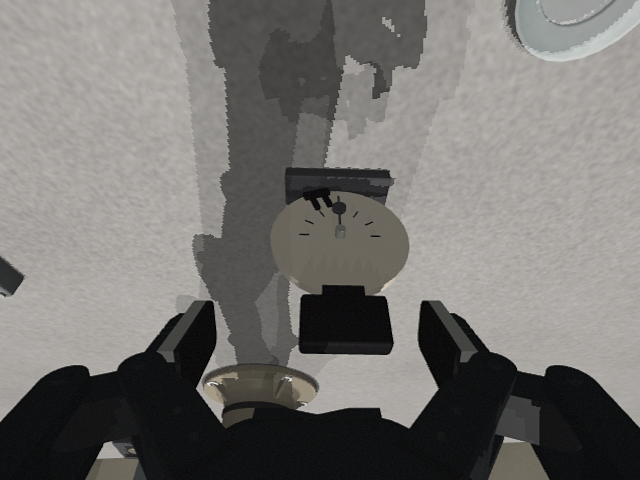

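View pics/w2c.png

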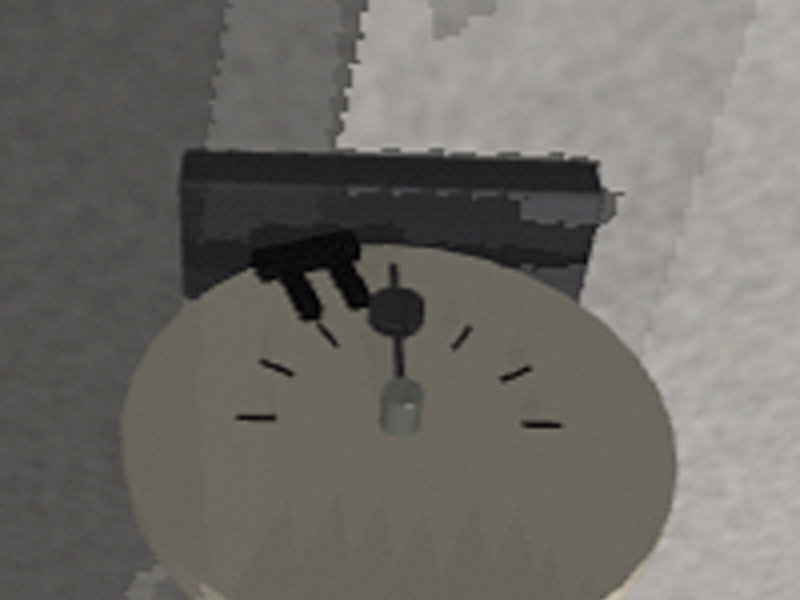

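```bash
cat > fit.py <<'E'
from h import *
from scipy.optimize import least_squares
d=np.load('w2.npz');p={k:float(d[k]) for k in ['fx','fy','cx','cy']};V=d['V']
f=lambda u,v:(240+u/4,130+v/4)
obs=[((18,48,0),f(183,152)),((18,-48,0),f(597,160)),((18,48,14),f(183,186)),((18,-48,14),f(598,190)),((-8,30,168),(299,353.5)),((-8,-30,168),(393,353))]
def W(t,X):
    c,s=np.cos(t[2]),np.sin(t[2]);X=np.array(X)/1000
    return np.array([t[0]+c*X[0]-s*X[1],t[1]+s*X[0]+c*X[1],X[2]+(t[3] if len(t)>3 else 0)])
def res(t): return np.concatenate([proj(p,V,W(t,X))-np.array(u) for X,u in obs])
for t0 in ([.51,-.228,-.17],[.51,-.228,-.17,0]):
    r=least_squares(res,t0);t=r.x;print(t.round(4),r.fun.round(1))
tt=r.x
def onplane(uv,xg):
    c,dd=ray(p,V,uv);n=np.array([np.cos(tt[2]),np.sin(tt[2]),0]);P=W(tt,(xg,0,0))
    X=c+dd*(n@(P-c))/(n@dd);e=np.array([-n[1],n[0],0])
    return (X-W(tt,(0,0,0)))@e*1000,(X[2]-(tt[3] if len(tt)>3 else 0))*1000
for xg in (4,8,10,12):
  print(xg,'pivot',np.round(onplane(f(401,405),xg),1))
  for n,uv in dict(ptip=(393,265),bob=(397,312),pl=(399,375),gaptip=(336,312),gapbase=(315,265),gapmid=(325,288)).items():
    y,z=onplane(f(*uv),xg);print('  ',n,round(y,1),round(z,1),'r',round(np.hypot(y,72-z),1),'ang',round(np.arctan2(y,72-z),3))
E
python3 fit.py
```

```text
[ 0.5098 -0.2283 -0.1864] [-0.4 -1.   0.5 -2.  -1.4 -0.1  2.4 -0.1  0.3  2.  -1.2  3. ]
[ 0.5069 -0.2281 -0.1845 -0.0029] [ 0.3 -0.2 -0.1 -1.4 -0.6  0.6  1.8  0.4  1.1 -0.3 -2.   0.6]
4 pivot [-0.2 67.8]
   ptip -0.4 23.5 r 48.5 ang -0.008
   bob -0.6 39.4 r 32.6 ang -0.019
   pl -0.2 59.0 r 13.0 ang -0.017
   gaptip 12.9 39.5 r 34.9 ang 0.377
   gapbase 17.5 23.7 r 51.4 ang 0.347
   gapmid 15.2 31.6 r 43.2 ang 0.36
8 pivot [ 0.2 71.7]
   ptip 0.0 28.2 r 43.8 ang 0.0
   bob -0.2 43.7 r 28.3 ang -0.008
   pl 0.2 63.1 r 8.9 ang 0.021
   gaptip 13.0 43.9 r 31.0 ang 0.434
   gapbase 17.5 28.4 r 47.0 ang 0.382
   gapmid 15.3 36.1 r 39.0 ang 0.404
10 pivot [ 0.4 73.6]
   ptip 0.2 30.5 r 41.5 ang 0.005
   bob -0.0 45.9 r 26.1 ang -0.0
   pl 0.4 65.1 r 7.0 ang 0.057
   gaptip 13.1 46.1 r 29.0 ang 0.468
   gapbase 17.6 30.7 r 44.9 ang 0.402
   gapmid 15.4 38.4 r 37.0 ang 0.429
12 pivot [ 0.6 75.5]
   ptip 0.4 32.9 r 39.1 ang 0.011
   bob 0.2 48.1 r 23.9 ang 0.008
   pl 0.6 67.1 r 5.0 ang 0.121
   gaptip 13.2 48.3 r 27.1 ang 0.507
   gapbase 17.6 33.1 r 42.7 ang 0.424
   gapmid 15.4 40.6 r 35.0 ang 0.458
```

Request:
apply_moves(
  moves="-1 0 -0.055 0.093 -1 0 0;-1 0 -0.055 0.093 -1 0 0;-1 0 0 0 -1 0 0;-1 0 0 0 0 0 0;-1 0 0 0 0 0 0",
)

```text
t: 5.27
eef_pos: [0.5698, -0.2207, 0.1276]
tool_rot: [-0.232, -0.599, 0.714, 0.277]
contact_force: [0.1, -0.0, 0.4]
gripper_width: 1.0
```

```bash
sed -i 's/w2/w3/g; s/\[130:330,240:440\],None,fx=4,fy=4/[140:260,265:415],None,fx=5,fy=5/' b.py; python3 b.py
```

```text
5.2667 [ 0.17  0.92  0.15  1.16 -0.03  1.8  -1.44] [ 0.56978338 -0.22069923  0.12763017] [[-0.174 -0.727 -0.664]
 [-0.985  0.128  0.118]
 [-0.001  0.675 -0.738]] [ 0.13092422 -0.01264092  0.41741557]
gauge [(array([339.2, 169.2]), 0.92)]
gauge_grip [(array([348.6, 349. ]), 0.87)]
gauge_foot [(array([338.3, 171. ]), 0.79)]
pointer_tip [(array([339.8, 191.9]), 0.61)]
index_mark [(array([320.9, 196.3]), 0.61)]
stud_top []
```

View pics/w3.png

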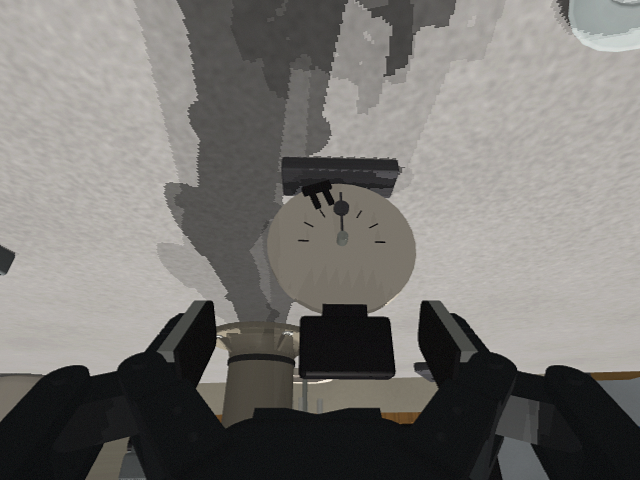

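View pics/w3c.png

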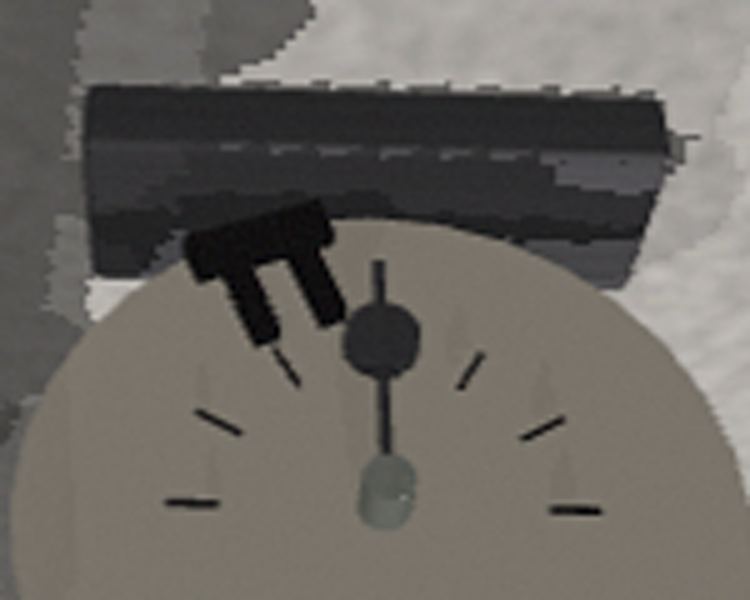

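```bash
cat > fit3.py <<'E'
from h import *
from scipy.optimize import least_squares
d=np.load('w3.npz');p={k:float(d[k]) for k in ['fx','fy','cx','cy']};V0=d['V']
f=lambda u,v:np.array((265+(u+.5)/5-.5,140+(v+.5)/5-.5))
def W(t,X):
    c,s=np.cos(t[2]),np.sin(t[2]);X=np.array(X)/1000
    return np.array([t[0]+c*X[0]-s*X[1],t[1]+s*X[0]+c*X[1],X[2]])
def pol(a,r,off=0): # point at radius r, tangential offset off toward +y
    return np.sin(a)*r+np.cos(a)*off, 72-np.cos(a)*r+np.sin(a)*off
def model(q):
    t=q[:3];V=V0.copy();Rr=R.from_rotvec(q[3:6]).as_matrix();V[:3,:3]=Rr@V0[:3,:3];V[:3,3]=Rr@V0[:3,3]+q[6:9]
    xp,xi,a,r1,th,rm,b,xc=q[9:17]
    P=lambda X:proj(p,V,W(t,X))
    o=[]
    def add(X,uv,w=1): o.append((P(X)-uv)*w)
    add((18,48,0),f(92,87));add((18,-48,0),f(658,97))
    add((18,48,14),f(86,140));add((18,-48,14),f(665,152))
    add((-8,30,168),(299.5,379.5),.7);add((-8,-30,168),(395,377.5),.7)
    add((8,30,168),(299.5,371),.3);add((8,-30,168),(396,370),.3)
    add((4,rm,72),f(192,503));add((4,-rm,72),f(576,511))
    # outer face pointer
    y,z=pol(b,42);add((xp,y,z),f(377,262))
    y,z=pol(b,12);X=P((xp,y,z));L=f(387,455);U=f(382,340)
    y2,z2=pol(b,25);X2=P((xp,y2,z2))
    # lateral distances from line
    def lat(A,B,C):
        e=(B-A)/np.linalg.norm(B-A);return np.array([e[0]*(C-A)[1]-e[1]*(C-A)[0]])
    o.append(lat(X,X2,L));o.append(lat(X,X2,U))
    for off,uv in ((12,(187,238)),(-12,(320,203))):
        y,z=pol(a,r1,off);add((xi,y,z),f(*uv))
    A=P((xi-th/2,*pol(a,45)));B=P((xi-th/2,*pol(a,30)))
    for uv in ((299.5,333),(267.5,265)): o.append(lat(A,B,f(*uv)))
    o.append(q[3:6]/.004);o.append(q[6:9]/.002);o.append([(xp-8)/3,(xi-10)/3,(th-3)/2,(r1-50)/6,b/.01])
    return np.concatenate(o)
r=least_squares(model,[.509,-.228,-.185,0,0,0,0,0,0,8,8,.33,50,3,32,0,0],x_scale=[.01,.01,.01,.001,.001,.001,.001,.001,.001,1,1,.1,1,1,1,.01,1])
q=r.x;print('pose',q[:3].round(4),'cam',q[3:9].round(4));print('xp xi a r1 th rm b',q[9:16].round(3));print(r.fun.round(2))
J=r.jac[:,:16];print('sd a',np.sqrt(np.linalg.inv(J.T@J)[11,11])*.5, 'sd pose',np.sqrt(np.diag(np.linalg.inv(J.T@J)))[:3]*.5)
E
python3 fit3.py
```

```text
pose [ 0.5076 -0.2283 -0.2039] cam [-0.     -0.0023 -0.0039 -0.     -0.0014  0.0008]
xp xi a r1 th rm b [9.5880e+00 8.6170e+00 3.7800e-01 5.4908e+01 4.0360e+00 2.9239e+01
 1.0000e-03]
[-1.2  -0.77  0.98 -0.65 -0.83  1.48  1.67  1.13  0.1  -1.31 -2.2   0.16
 -0.06  0.68  0.45  1.02  0.16  0.    0.17 -0.69  0.19  0.25 -0.06  0.06
 -0.61  0.72 -0.07 -0.25  0.88  0.46 -0.01 -0.58 -0.98 -0.   -0.68  0.4
  0.53 -0.46  0.52  0.82  0.08]
sd a 0.009484057731692534 sd pose [0.00115471 0.00113126 0.00638118]
```

Request:
apply_moves(
  moves="-1 -0.25 0 0 0 0 0;-1 -0.25 0 0 0 0 0;-1 0 0 0 0 0 0;-1 0 0 0 0 0 0",
)

```text
t: 5.95
eef_pos: [0.5807, -0.159, 0.1297]
tool_rot: [-0.231, -0.601, 0.713, 0.277]
contact_force: [0.1, 0.2, -0.3]
gripper_width: 0.999
```

```bash
sed -e 's/w3/w4/g; s/\[140:260,265:415\]/[140:260,290:440]/' b.py >b4.py; python3 b4.py
```

```text
5.95 [ 0.1   0.91  0.13  1.18 -0.07  1.8  -1.51] [ 0.58065488 -0.1589714   0.12972783] [[-0.171 -0.729 -0.663]
 [-0.985  0.124  0.117]
 [-0.003  0.674 -0.739]] [ 0.06582583  0.20510752 -0.2723456 ]
gauge [(array([413.2, 168.9]), 0.75)]
gauge_grip []
gauge_foot [(array([413.3, 170.8]), 0.6)]
pointer_tip [(array([420.6, 190.3]), 0.63)]
index_mark [(array([396.2, 192.2]), 0.8)]
stud_top []
```

View pics/w4.png

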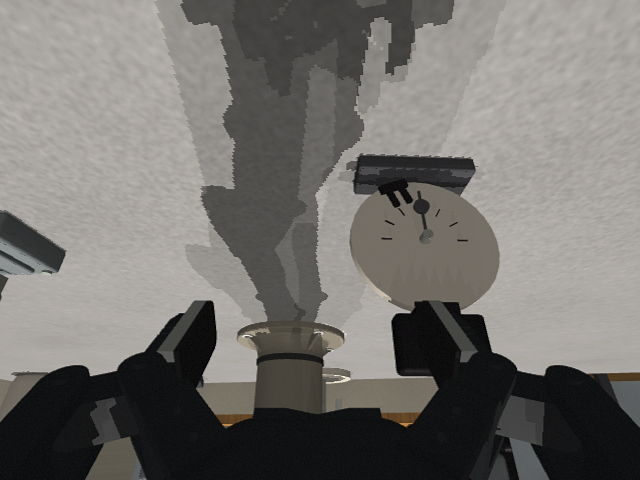

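Run:
```python
import numpy as np,cv2
for n,(x,y) in dict(w3=(285,170),w4=(360,168)).items():
    im=np.load(n+'.npz')['img'][y:y+75,x:x+95,::-1]
    im=np.clip(im.astype(float)*1.6,0,255).astype(np.uint8)
    cv2.imwrite(f'pics/{n}z.png',cv2.resize(im,None,fx=8,fy=8,interpolation=cv2.INTER_CUBIC))
```

```text
(no output)
```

View pics/w3z.png

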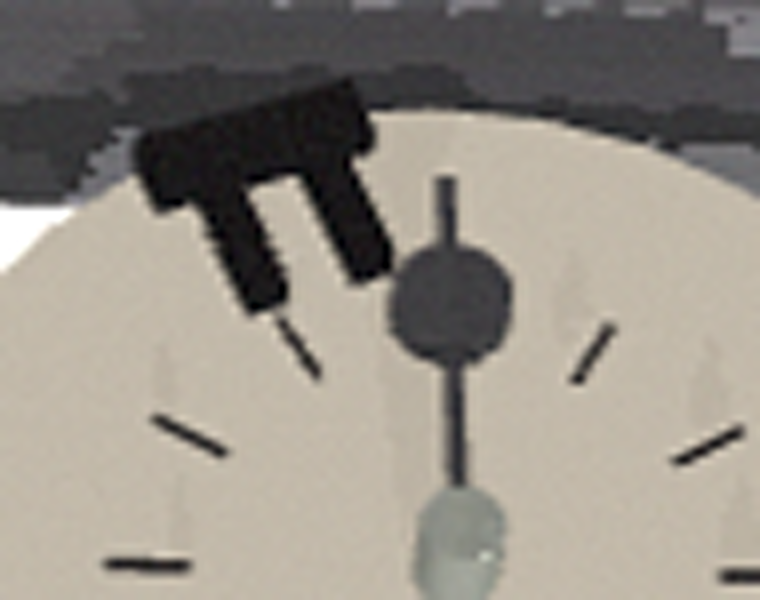

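View pics/w4z.png

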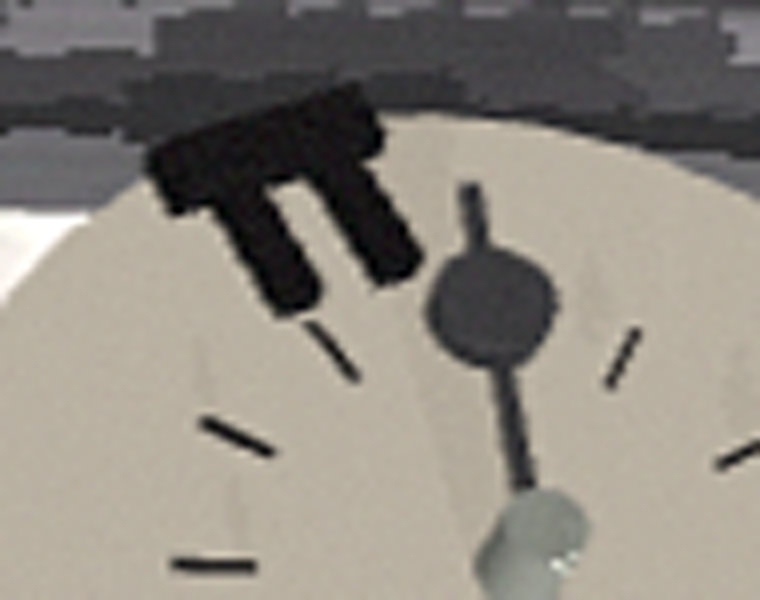

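```bash
cat > fit4.py <<'E'
from h import *
from scipy.optimize import least_squares
D={}
for n in ('w3','w4'):
    d=np.load(n+'.npz');D[n]=({k:float(d[k]) for k in ['fx','fy','cx','cy']},d['V'])
org=dict(w3=(285,170),w4=(360,168))
def W(t,X):
    c,s=np.cos(t[2]),np.sin(t[2]);X=np.array(X)/1000
    return np.array([t[0]+c*X[0]-s*X[1],t[1]+s*X[0]+c*X[1],X[2]])
def pol(a,r,off=0): return np.sin(a)*r+np.cos(a)*off, 72-np.cos(a)*r+np.sin(a)*off
O=dict(
 w3=dict(ticks={90:((107,564),(188,567)),60:((153,417),(227,455)),30:((280,320),(320,378)),-30:((612,327),(575,381)),-60:((742,430),(675,462)),-90:(None,(722,575))},
  tip=(446,178),ax=[(448,243),(453,365),(459,483)],tab=[(140,145),(352,80)],cl=[(281,200),(316,280)],
  foot=[((18,48,0),(283,157)),((18,-48,0),(396.3,159)),((18,48,14),(281.8,167.6)),((18,-48,14),(397.6,170))]),
 w4=dict(ticks={90:((173,563),(256,567)),60:((202,421),(273,454)),30:((309,323),(355,380)),-30:((637,330),(608,387)),-60:(None,(718,467))},
  tip=(469,185),ax=[(480,245),(503,368),(525,488)],tab=[(152,157),(355,85)],cl=[(299,200),(347.3,280)],foot=[]))
def lat(A,B,C):
    e=(B-A)/np.linalg.norm(B-A);return e[0]*(C-A)[1]-e[1]*(C-A)[0]
def model(q):
    t=q[:3];xp,xi,a,r1,th,ro,ri,b=q[3:11];o=[]
    for i,n in enumerate(('w3','w4')):
        p,V0=D[n];c=q[11+6*i:17+6*i];V=V0.copy();Rr=R.from_rotvec(c[:3]).as_matrix();V[:3,:3]=Rr@V0[:3,:3];V[:3,3]=Rr@V0[:3,3]+c[3:]
        f=lambda uv:np.array((org[n][0]+(uv[0]+.5)/8-.5,org[n][1]+(uv[1]+.5)/8-.5))
        P=lambda X:proj(p,V,W(t,X));S=O[n]
        for g,(u1,u2) in S['ticks'].items():
            for r,u in ((ro,u1),(ri,u2)):
                if u: o+=list((P((4,*pol(np.radians(g),r)))-f(u))*3)
        o+=list((P((xp,*pol(b,42)))-f(S['tip']))*2)
        A=P((xp,*pol(b,10)));B=P((xp,*pol(b,40)))
        for u in S['ax']:o.append(lat(A,B,f(u))*3)
        for off,u in zip((12,-12),S['tab']): o+=list((P((xi,*pol(a,r1,off)))-f(u))*2)
        A=P((xi-th/2,*pol(a,45)));B=P((xi-th/2,*pol(a,30)))
        for u in S['cl']:o.append(lat(A,B,f(u))*3)
        for X,u in S['foot']: o+=list((P(X)-u)*.7)
        o+=list(c[:3]/.005)+list(c[3:]/.002)
    o+=[(th-3)/1.5,b/.01,(xi-9)/3]
    return np.array(o)
r=least_squares(model,[.509,-.228,-.185,9,9,.37,55,3,33,25,0]+[0]*12,x_scale=[.01]*3+[1,1,.1,1,1,1,1,.01]+[.001]*12)
q=r.x;print('pose',q[:3].round(4),'xp xi a r1 th ro ri b',q[3:11].round(3));print('cam',q[11:].round(4))
print(np.round(r.fun,1));C=np.linalg.inv(r.jac.T@r.jac);print('cost',r.cost,'sd',np.sqrt(np.diag(C))[:11].round(4))
E
python3 fit4.py
```

```text
pose [ 0.5076 -0.2279 -0.2073] xp xi a r1 th ro ri b [9.8990e+00 8.0300e+00 3.7700e-01 5.5377e+01 3.3070e+00 3.3136e+01
 2.5250e+01 3.0000e-03]
cam [ 0.0016 -0.0001 -0.0001 -0.0003 -0.0009  0.0002  0.001  -0.0004 -0.0006
  0.0004 -0.001   0.0009]
[-0.6  0.2  0.4 -0.4  1.1  0.6 -0.5 -0.3 -0.  -0.3  0.  -0.5 -0.5 -0.4
  0.1  0.3 -0.1 -0.1  0.1  0.1 -0.4  0.1 -0.2  0.6 -0.  -0.3 -0.  -1.6
  0.2 -0.2  0.8 -0.2  1.4 -0.7 -0.8  0.9 -0.2 -0.5  0.8  1.4  1.   0.3
 -0.  -0.  -0.2 -0.4  0.1 -0.5  0.7 -0.7 -0.2 -0.3 -0.1  0.6  0.7  0.1
 -0.1  0.7 -0.1 -0.6  0.2  0.1 -0.5 -0.1 -0.5 -0.   0.1 -0.1 -0.1 -0.4
  0.1 -1.7  0.7  1.1 -0.7  0.1  0.2 -0.1 -0.1  0.2 -0.5  0.4  0.2  0.3
 -0.3]
cost 12.622814999606028 sd [0.0022 0.0017 0.0073 0.414  0.9396 0.0084 0.7563 0.9349 0.2135 0.1705
 0.0048]
```

Request:
apply_moves(
  moves="-1 0 0 -0.33 0 0 0;-1 0 0 -0.33 0 0 0;-1 0 0 -0.33 1 0 0;-1 0 0 -0.33 1 0 0;-1 0 0 0 1 0 0;-1 0 0 0 1 0 0;-1 0 0 0 1 0 0;-1 0 0 0 1 0 0;-1 0 0 0 1 0 0;-1 0 0 0 1 0 0;-1 0 0 0 1 0 0;-1 0 0 0 1 0 0",
)

```text
t: 7.3
eef_pos: [0.6661, -0.1772, 0.2383]
tool_rot: [-0.0, -0.641, 0.767, -0.002]
contact_force: [0.8, 0.3, 0.6]
gripper_width: 0.999
```

Request:
apply_moves(
  moves="-1 0 0 0 0.6 0 0;-1 0 0 0 0 0 -1;-1 0 0 0 0 0 -1;-1 0 0 0 0 0 -1;-1 0 0 0 0 0 -1;-1 0 0 0 0 0 -1;-1 0 0 0 0 0 -1;-1 0 0 0 0 0 -1;-1 0 0 0 0 0 -1;-1 0 0 0 0 0 -1;-1 0 0 0 0 0 -1;-1 0 0 0 0 0 -1",
)

```text
t: 8.3
eef_pos: [0.6659, -0.1772, 0.2378]
tool_rot: [-0.005, 0.883, -0.47, 0.019]
contact_force: [0.0, 0.3, 0.3]
gripper_width: 1.002
```

Request:
apply_moves(
  moves="-1 0 0 0 0 0 -1;-1 0 0 0 0 0 -1;-1 0 0 0 0 0 -1;-1 0 0 0 0 0 -1;-1 0 0 0 0 0 -1;-1 0 0 0 0 0 -1;-1 0 0 0 0 0 -1;-1 0 0 0 0 0 -1;-1 0 0 0 0 0 -1;-1 0 0 0 0 0 -1;-1 0 0 0 0 0 -1",
)

```text
t: 9.22
eef_pos: [0.6659, -0.1772, 0.2377]
tool_rot: [0.003, 0.994, -0.105, 0.02]
contact_force: [-0.1, 0.0, -0.2]
gripper_width: 0.998
```

Run:
```python
from h import *
o=bot.get_obs();M=rot(o['tool_rot']).as_matrix();print(o['t'],o['q'].round(2),o['eef_pos'],M.round(3),np.degrees(np.arctan2(M[1,0],M[0,0])))
print('delta to (.508,-.228,.24)',M.T@(np.array([.508,-.228,.24])-o['eef_pos']))
```

```text
9.2167 [ 0.23  0.45 -0.09  1.51  0.05  1.14 -0.08] [ 0.66589561 -0.17724824  0.23772298] [[ 0.977 -0.209  0.039]
 [-0.209 -0.978 -0.01 ]
 [ 0.04   0.002 -0.999]] -12.053045047618637
delta to (.508,-.228,.24) [-0.14361141  0.08261851 -0.00786732]
```

Request:
apply_moves(
  moves="-1 0 0 0 0.02 -0.57 0;-1 -0.24 0.138 0 0 0 0;-1 -0.24 0.138 0 0 0 0;-1 -0.24 0.138 0 0 0 0;-1 -0.24 0.138 0 0 0 0;-1 -0.24 0.138 0 0 0 0;-1 0 0 0 0 0 0;-1 0 0 0 0 0 0",
)

```text
t: 9.88
eef_pos: [0.5062, -0.2288, 0.2382]
tool_rot: [0.0, 0.994, -0.108, 0.0]
contact_force: [1.5, 0.8, 0.2]
gripper_width: 0.998
```

Run:
```python
from h import *
o=bot.get_obs();M=rot(o['tool_rot']).as_matrix();print(o['t'],o['q'].round(2),o['eef_pos'],M.round(3),np.degrees(np.arctan2(M[1,0],M[0,0])))
p,V=cam('wrist');save(p,'w5.png')
c,s=np.cos(-.207),np.sin(-.207)
im=cv2.imread('pics/w5.png')
for X in [(8,30,168),(8,-30,168),(-8,30,168),(-8,-30,168),(18,48,0),(-18,48,0),(18,-48,0),(-18,48,14),(18,48,14)]:
    x,y,z=np.array(X)/1000;u=proj(p,V,(.5076+c*x-s*y,-.228+s*x+c*y,z));print(X,u.round(1));cv2.circle(im,tuple(int(k) for k in u.round()),2,(0,0,255),-1)
cv2.imwrite('pics/w5b.png',im)
```

```text
9.8833 [ 0.37  0.25 -0.07  1.8   0.02  1.09  0.08] [ 0.5061763  -0.22878596  0.23816582] [[ 0.977 -0.215  0.   ]
 [-0.215 -0.977 -0.001]
 [ 0.001  0.001 -1.   ]] -12.424973802060768
(8, 30, 168) [328.3 199.7]
(8, -30, 168) [328.3 278.5]
(-8, 30, 168) [305.5 200. ]
(-8, -30, 168) [307.1 278.7]
(18, 48, 0) [332.2 157.2]
(-18, 48, 0) [300.9 157.5]
(18, -48, 0) [331.9 237.1]
(-18, 48, 14) [300.4 158.4]
(18, 48, 14) [332.8 158. ]
```

View pics/w5b.png

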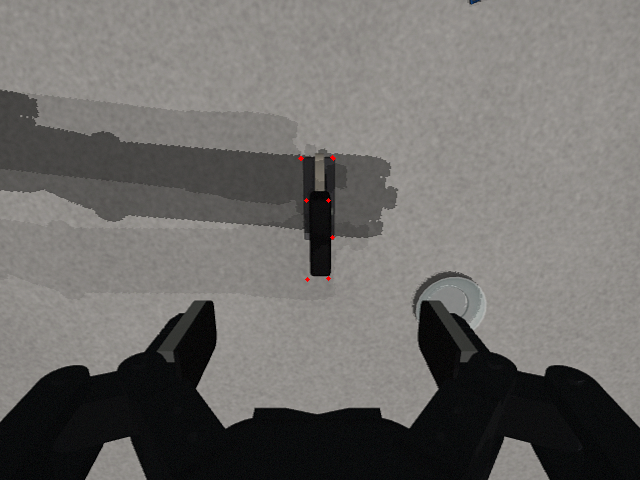

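Request:
apply_moves(
  moves="-1 0.025 -0.017 0 0 0 0.1;-1 0 0 0.217 0 0 0;-1 0 0 0.217 0 0 0;-1 0 0 0.217 0 0 0;-1 0 0 0.217 0 0 0;-1 0 0 0 0 0 0;-1 0 0 0 0 0 0",
)

```text
t: 10.52
eef_pos: [0.5116, -0.2246, 0.1325]
tool_rot: [-0.001, 0.994, -0.109, -0.001]
contact_force: [1.0, -0.3, 0.1]
gripper_width: 1.0
```

Run:
```python
from h import *
o=bot.get_obs();print(o['t'],o['eef_pos'],o['contact_force'])
p,V=cam('wrist');save(p,'w6.png')
```

```text
10.5167 [ 0.51164691 -0.22455414  0.13247604] [ 1.03145288 -0.33786468  0.0524912 ]
```

View pics/w6.png

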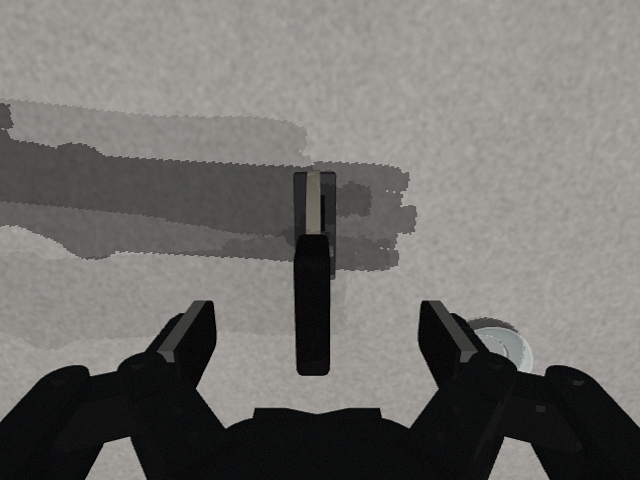

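Request:
apply_moves(
  moves="-1 -0.014 0 0 0 0 0;1 0 0 0 0 0 0;1 0 0 0 0 0 0;1 0 0 0 0 0 0;1 0 0 0 0 0 0;1 0 0 0 0 0 0;1 0 0 0 0 0 0;1 0 0 0 0 0 0;1 0 0 0 0 0 0",
  force=70,
)

```text
t: 11.32
eef_pos: [0.5101, -0.2254, 0.134]
tool_rot: [0.0, 0.994, -0.11, 0.001]
contact_force: [-0.2, 0.0, 4.7]
gripper_width: 0.152
```

Run:
```python
from h import *
o=bot.get_obs();print(o['t'],o['eef_pos'],o['tool_rot'],o['contact_force'],o['gripper_width']*85)
p,V=cam('wrist');save(p,'w7.png')
```

```text
11.3167 [ 0.51013342 -0.2253749   0.13399687] [ 7.83657132e-05  9.93965114e-01 -1.09695056e-01  5.83936407e-04] [-0.17073395  0.04643702  4.70064495] 12.952766272554364
```

View pics/w7.png

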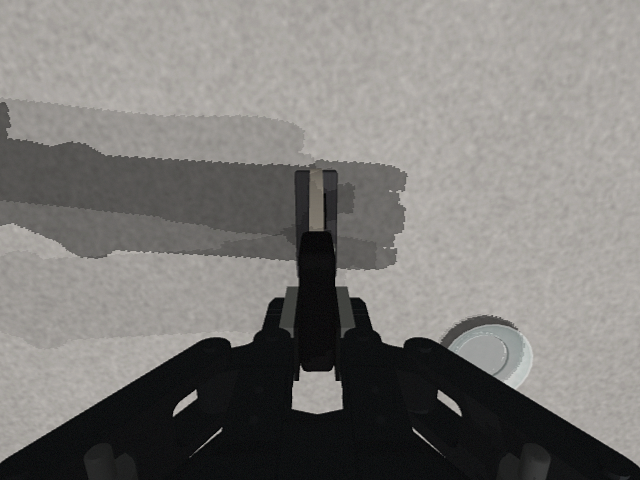

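Run:
```python
from h import *
o=bot.get_obs();p,V=cam('wrist');M=rot(o['tool_rot']).as_matrix();print(np.degrees(np.arctan2(M[1,0],M[0,0])),M[:,2])
# foot far-end top corners in tool frame: z = .134-.014
for off in (0,.002,-.002):
    for X in [(.018,-.048+off,.12),(-.018,-.048+off,.12),(.004,-.030+off,-.034),(.008,.030+off,-.034)]:
        print(off,X,proj(p,V,M@np.array(X)+o['eef_pos']).round(1))
im=cv2.cvtColor(p['image'],cv2.COLOR_RGB2BGR)[150:300,260:380]
cv2.imwrite('pics/w7z.png',cv2.resize(np.clip(im*1.8,0,255).astype(np.uint8),None,fx=4,fy=4,interpolation=2))
```

```text
-12.597484292572545 [ 1.10041777e-03 -2.79362369e-04 -9.99999356e-01]
0 (0.018, -0.048, 0.12) [337.6 168.5]
0 (-0.018, -0.048, 0.12) [294.  168.5]
0 (0.004, -0.03, -0.034) [324.6 248.5]
0 (0.008, 0.03, -0.034) [332.3 370.1]
0.002 (0.018, -0.046, 0.12) [337.6 171. ]
0.002 (-0.018, -0.046, 0.12) [294.1 171. ]
0.002 (0.004, -0.027999999999999997, -0.034) [324.6 253. ]
0.002 (0.008, 0.032, -0.034) [332.2 373.7]
-0.002 (0.018, -0.05, 0.12) [337.7 166. ]
-0.002 (-0.018, -0.05, 0.12) [294. 166.]
-0.002 (0.004, -0.032, -0.034) [324.7 243.9]
-0.002 (0.008, 0.027999999999999997, -0.034) [332.3 366.5]
```

View pics/w7z.png

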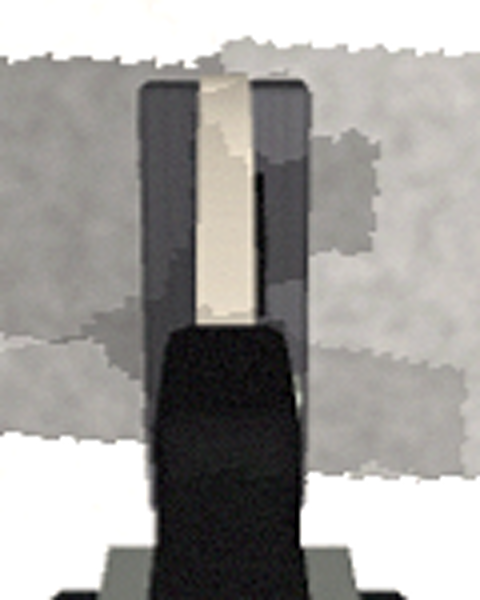

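Request:
apply_moves(
  moves="1 0 0 -0.3 0 0 0;1 0 0 -0.34 0 0 0;1 0 0 -0.34 0 0 0;1 0 0 -0.34 0 0 0;1 0 0 -0.34 0 0 0;1 0 0 0 0 0 0;1 0 0 0 0 0 0;1 0 0 0 0 0 0",
)

```text
t: 12.08
eef_pos: [0.5087, -0.2249, 0.331]
tool_rot: [-0.0, 0.994, -0.11, -0.001]
contact_force: [-0.7, 0.4, -4.5]
gripper_width: 0.152
```

Request:
apply_moves(
  moves="1 -0.045 -0.13 0 0 0 0;1 -0.088 -0.27 0 0 0 0;1 -0.088 -0.27 0 0 0 0;1 -0.088 -0.27 0 0 0 0;1 -0.088 -0.27 0 0 0 0;1 -0.088 -0.27 0 0 0 0;1 -0.088 -0.27 0 0 0 0;1 -0.088 -0.27 0 0 0 0;1 -0.088 -0.27 0 0 0 0;1 -0.045 -0.13 0 0 0 0;1 0 0 0 0 0 0;1 0 0 0 0 0 0",
)

```text
t: 13.08
eef_pos: [0.4786, 0.0794, 0.3302]
tool_rot: [0.001, 0.994, -0.108, -0.002]
contact_force: [0.3, -0.1, -3.7]
gripper_width: 0.155
```

Run:
```python
from h import *
o=bot.get_obs();print(o['t'],o['q'].round(2),o['eef_pos'],o['tool_rot'],o['contact_force'])
p,V=cam('wrist');save(p,'w8.png');np.savez('w8.npz',V=V,img=p['image'],fx=p['fx'],fy=p['fy'],cx=p['cx'],cy=p['cy'])
r=nets.spot_point(p,'stud_top');print(r[:2])
if r: print(atz(p,V,r[0]['location'],.08))
p2,V2=cam('top');save(p2,'top8.png')
r=nets.spot_point(p2,'stud_top');print(r[:1],[atz(p2,V2,x['location'],.08) for x in r[:1]])
p2,V2=cam('scene');save(p2,'scene8.png')
```

```text
13.0833 [ 0.02  0.08 -0.33  1.8   0.03  1.27 -0.54] [0.47857999 0.07939814 0.3302313 ] [ 8.00330108e-04  9.94112836e-01 -1.08328490e-01 -1.99151487e-03] [ 0.26746001 -0.05134397 -3.74929737]
[{'location': [288.4, 62.3], 'score': 0.98}]
[0.48027522 0.2322858  0.08      ]
[] []
```

View pics/w8.png

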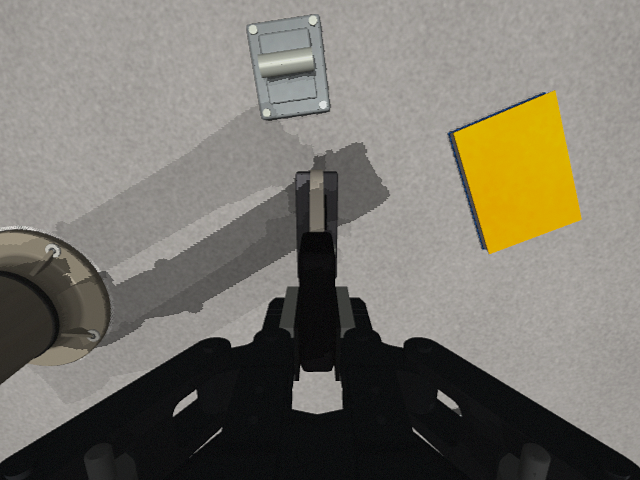

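Run:
```python
import numpy as np,cv2
im=np.load('w8.npz')['img'][5:125,235:345,::-1]
cv2.imwrite('pics/w8z.png',cv2.resize(np.clip(im*1.3,0,255).astype(np.uint8),None,fx=5,fy=5,interpolation=cv2.INTER_CUBIC))
a=cv2.imread('pics/top0.png')[270:340,155:240];cv2.imwrite('pics/t0z.png',cv2.resize(np.clip(a*1.5,0,255).astype(np.uint8),None,fx=8,fy=8,interpolation=cv2.INTER_CUBIC))
```

```text
(no output)
```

View pics/w8z.png

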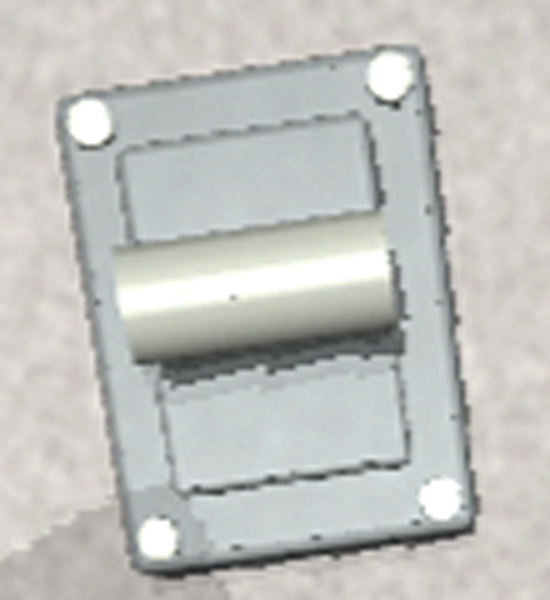

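View pics/t0z.png

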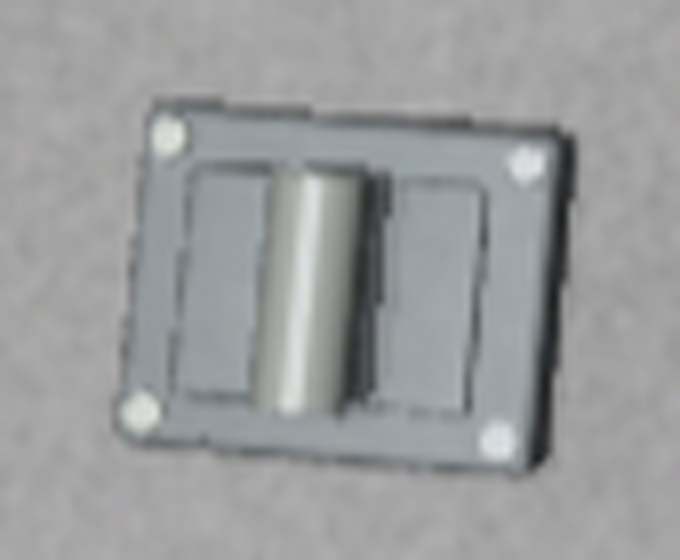

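```bash
cat > fitr.py <<'E'
from h import *
from scipy.optimize import least_squares
d=np.load('w8.npz');pw={k:float(d[k]) for k in ['fx','fy','cx','cy']};Vw=d['V']
pt,Vt=cam('top')
fw=lambda u,v:np.array((235+(u+.5)/5-.5,5+(v+.5)/5-.5)); ft=lambda u,v:np.array((155+(u+.5)/8-.5,270+(v+.5)/8-.5))
S={'w':{(-1,1):(89,122),(1,1):(390,74),(-1,-1):(158,538),(1,-1):(440,497)},'t':{(1,1):(168,135),(1,-1):(527,163),(-1,1):(140,411),(-1,-1):(498,440)}}
Rg={'w':{-1:(126,307),1:(390,268)},'t':{1:(317,172),-1:(298,410)}}
def run(views):
    def W(q,X):
        c,s=np.cos(q[2]),np.sin(q[2]);return np.array([q[0]+c*X[0]-s*X[1],q[1]+s*X[0]+c*X[1],X[2]])
    def m(q):
        o=[]
        for v in views:
            p,V,f=(pw,Vw,fw) if v=='w' else (pt,Vt,ft)
            for (a,b),u in S[v].items(): o+=list(proj(p,V,W(q,(a*q[3],b*q[4],.0305)))-f(*u))
            for a,u in Rg[v].items(): o+=list(proj(p,V,W(q,(a*.03,q[5],.068)))-f(*u))
        return np.array(o)
    r=least_squares(m,[.475,.24,-.08,.036,.046,0],x_scale=[.01]*6);print(views,r.x.round(4),r.fun.round(1))
run('w');run('t');run('wt')
E
python3 fitr.py
```

```text
w [ 0.4773  0.2358 -0.0833  0.0363  0.0472 -0.0005] [ 0.  -0.2 -0.   0.2  0.1 -0.1  0.2  0.   0.   0.  -0.3 -0. ]
t [ 0.4773  0.2342 -0.0834  0.0362  0.0472 -0.0008] [-0.  -0.  -0.2  0.1  0.   0.   0.2  0.1  0.2  0.  -0.2 -0.2]
wt [ 0.4773  0.2355 -0.0833  0.0363  0.0473 -0.0006] [ 0.1  0.1  0.   0.4  0.2  0.3  0.2  0.3  0.1  0.4 -0.2  0.3 -0.7 -0.1
 -0.8  0.  -0.6  0.1 -0.4  0.1 -0.5  0.  -0.9 -0.2]
```

Request:
apply_moves(
  moves="1 0 0 0 0 0 -0.96;1 0 0 0 0 0 -0.96;1 -0.024 -0.26 0 0 0 0;1 -0.024 -0.26 0 0 0 0;1 -0.024 -0.26 0 0 0 0;1 -0.024 -0.26 0 0 0 0;1 -0.024 -0.26 0 0 0 0;1 0 0 0.22 0 0 0;1 0 0 0.22 0 0 0;1 0 0 0.22 0 0 0;1 0 0 0 0 0 0;1 0 0 0 0 0 0",
)

```text
t: 14.38
eef_pos: [0.4786, 0.2344, 0.2526]
tool_rot: [0.001, 0.999, -0.043, -0.001]
contact_force: [0.3, 0.0, -1.7]
gripper_width: 0.153
```

```bash
cat > st.py <<'E'
from h import *
import sys
o=bot.get_obs();M=rot(o['tool_rot']).as_matrix()
G=M@np.diag([1,-1,-1]) # gauge axes (x=tool x, y=-tool y, z=-tool z)
foot=o['eef_pos']+M@np.array([0,.001,.134])
print('t',o['t'],'q',o['q'].round(2),'tcp',o['eef_pos'].round(4),'foot',foot.round(4),'F',o['contact_force'].round(2),'T',o['torque'].round(2))
yaw=np.arctan2(M[1,0],M[0,0]);print('yaw',yaw.round(4),'lean(to +y)',np.arctan2(M[:,2]@np.array([-np.sin(yaw),np.cos(yaw),0])*-1,-M[2,2]).round(4),'pitch z.x',(-M[:,2]@np.array([np.cos(yaw),np.sin(yaw),0])).round(4))
r=np.array([.4773,.2350,.08]);d=foot-r;c,s=np.cos(-.0833),np.sin(-.0833)
print('foot rel stud in rest axes mm',(1000*np.array([c*d[0]+s*d[1],-s*d[0]+c*d[1],d[2]])).round(2))
if len(sys.argv)>1:
    n=sys.argv[1]
    for k in sys.argv[2:]:
        p,V=cam(k);save(p,f'{k}_{n}.png');np.savez(f'{k}_{n}.npz',V=V,img=p['image'],fx=p['fx'],fy=p['fy'],cx=p['cx'],cy=p['cy'])
E
python3 st.py h1 wrist scene top
```

```text
t 14.3833 q [-0.19  0.23 -0.45  1.81  0.11  1.13 -0.76] tcp [0.4786 0.2344 0.2526] foot [0.4781 0.2332 0.1186] F [ 0.29  0.04 -1.74] T [ 0.11 -0.11  0.02]
yaw -0.0868 lean(to +y) 0.0019 pitch z.x 0.0024
foot rel stud in rest axes mm [ 0.97 -1.74 38.62]
```

View pics/wrist_h1.png

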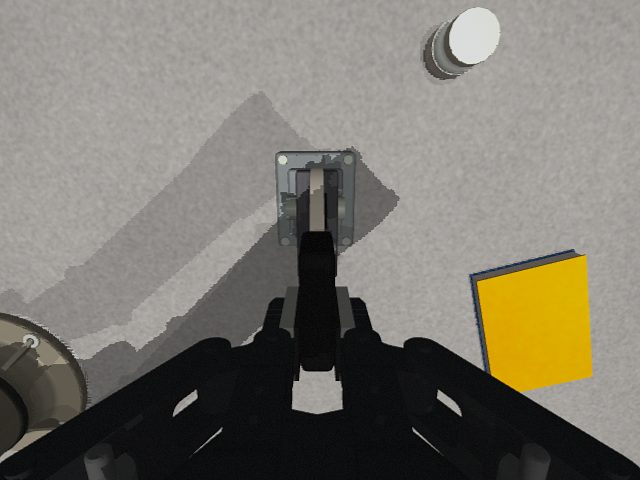

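View pics/scene_h1.png

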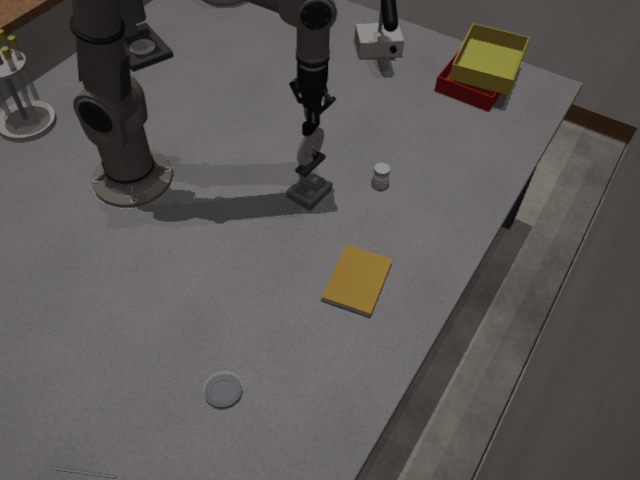

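Request:
apply_moves(
  moves="1 -0.007 -0.014 0.1 0 0 0;1 0 0 0.09 0 0 0;1 0 0 0.08 0 0 0;1 0 0 0 0 0 0;1 0 0 0 0 0 0;1 0 0 0 0 0 0;1 0 0 0 0 0 0",
)

```text
t: 15.12
eef_pos: [0.4787, 0.2376, 0.2214]
tool_rot: [-0.0, 0.999, -0.043, 0.0]
contact_force: [0.0, 0.5, -3.5]
gripper_width: 0.15
```

```bash
python3 st.py; python3 st.py h2 wrist
```

```text
t 15.1167 q [-0.2   0.26 -0.45  1.85  0.13  1.06 -0.78] tcp [0.4787 0.2376 0.2214] foot [0.4787 0.2366 0.0874] F [ 0.02  0.54 -3.52] T [ 0.    0.06 -0.01]
yaw -0.0857 lean(to +y) -0.0004 pitch z.x -0.001
foot rel stud in rest axes mm [1.28 1.72 7.45]
t 15.1167 q [-0.2   0.26 -0.45  1.85  0.13  1.06 -0.78] tcp [0.4787 0.2376 0.2214] foot [0.4787 0.2366 0.0874] F [ 0.02  0.54 -3.52] T [ 0.    0.06 -0.01]
yaw -0.0857 lean(to +y) -0.0004 pitch z.x -0.001
foot rel stud in rest axes mm [1.28 1.72 7.45]
```

View pics/wrist_h2.png

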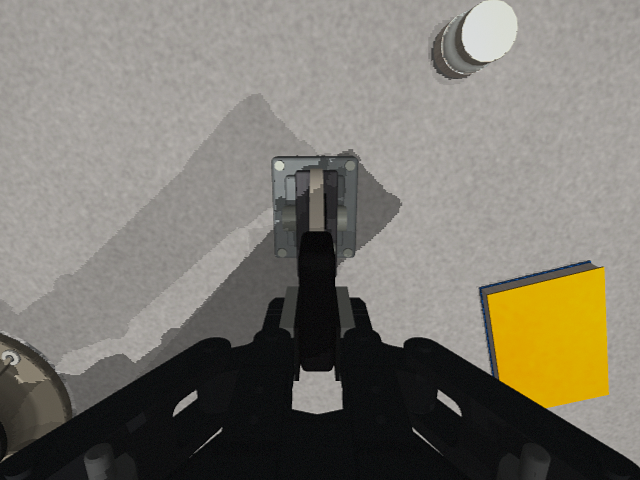

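Run:
```python
import numpy as np,cv2
im=np.load('wrist_h2.npz')['img'][145:270,260:370,::-1]
cv2.imwrite('pics/h2z.png',cv2.resize(np.clip(im*1.8,0,255).astype(np.uint8),None,fx=5,fy=4.8,interpolation=cv2.INTER_CUBIC))
```

```text
(no output)
```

View pics/h2z.png

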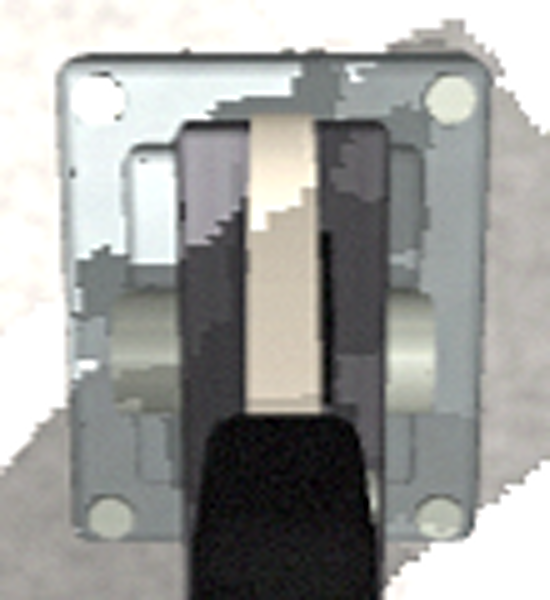

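```bash
cat > rel.py <<'E'
from h import *
from scipy.optimize import least_squares
d=np.load('wrist_h2.npz');p={k:float(d[k]) for k in ['fx','fy','cx','cy']}
mount=np.array(imaging.read_camera('wrist')['mount']);V=np.linalg.inv(mount)  # tool->cam
f=lambda u,v:np.array((260+(u+.5)/5-.5,145+(v+.5)/4.8-.5))
S={(-1,1):(98,97),(1,1):(450,98),(-1,-1):(111,517),(1,-1):(437,517)};G={-1:(112,351),1:(434,351.5)}
# rest pose in tool: centre (x,y) , yaw, table z h below TCP ; rest y = -tool y
def P(q,X):
    c,s=np.cos(q[2]),np.sin(q[2]);return proj(p,V,(q[0]+c*X[0]-s*X[1]*-1*-1*-1 if 0 else q[0]+c*X[0]+s*X[1], q[1]+s*X[0]-c*X[1], q[3]-X[2]))
def m(q):
    o=[]
    for (a,b),u in S.items(): o+=list(P(q,(a*.0363,b*.0473,.0305))-f(*u))
    for a,u in G.items(): o+=list(P(q,(a*.03,-.0006,.068))-f(*u))
    o.append((q[3]-.2214)/.002)
    return np.array(o)
r=least_squares(m,[0,0,0,.22],x_scale=.01);print(r.x.round(4),r.fun.round(1))
# foot end check
for off in (0,.001,.002): print(proj(p,V,(0.018,-.048+off,.12)).round(1), f(388,122), f(178,122))
E
python3 rel.py
```

```text
[-0.0015  0.0021  0.0015  0.2214] [-0.3 -0.5  0.3 -0.5 -0.3 -0.5  0.3 -0.4  0.9  0.9 -1.   0.9 -0. ]
[337.4 168.4] [337.2        170.02083333] [295.2        170.02083333]
[337.4 169.6] [337.2        170.02083333] [295.2        170.02083333]
[337.4 170.8] [337.2        170.02083333] [295.2        170.02083333]
```

Request:
apply_moves(
  moves="1 -0.011 0.011 0.02 0 0 0;1 0 0 0.02 0 0 0;1 0 0 0 0 0 0;1 0 0 0 0 0 0;1 0 0 0 0 0 0;1 0 0 0 0 0 0",
)

```text
t: 15.72
eef_pos: [0.477, 0.2362, 0.2163]
tool_rot: [-0.0, 0.999, -0.043, 0.0]
contact_force: [0.4, 0.4, -3.2]
gripper_width: 0.155
```

Request:
apply_moves(
  moves="1 0 0 0.02 0 0 0;1 0 0 0 0 0 0;1 0 0 0 0 0 0;1 0 0 0 0 0 0",
)

```text
t: 16.05
eef_pos: [0.4771, 0.2363, 0.214]
tool_rot: [-0.0, 0.999, -0.043, 0.0]
contact_force: [0.5, 0.0, -2.7]
gripper_width: 0.152
```

Request:
apply_moves(
  moves="1 0 0 0.016 0 0 0;1 0 0 0 0 0 0;1 0 0 0 0 0 0;1 0 0 0 0 0 0",
)

```text
t: 16.38
eef_pos: [0.4772, 0.2363, 0.2123]
tool_rot: [-0.0, 0.999, -0.043, 0.0]
contact_force: [0.7, -0.0, 1.5]
gripper_width: 0.15
```

```bash
python3 st.py
```

```text
t 16.3833 q [-0.2   0.27 -0.45  1.86  0.13  1.04 -0.79] tcp [0.4772 0.2363 0.2123] foot [0.4773 0.2354 0.0783] F [ 0.72 -0.01  1.54] T [ 0.06 -0.03 -0.  ]
yaw -0.0858 lean(to +y) -0.0004 pitch z.x -0.001
foot rel stud in rest axes mm [-0.07  0.37 -1.74]
```

Request:
apply_moves(
  moves="1 0 0 0 0 0 0;1 0 0 0 0 0 0;1 0 0 0 0 0 0;1 0 -0.035 0 -0.45 0 0;1 0 -0.035 0 -0.45 0 0;1 0 -0.035 0 -0.45 0 0;1 0 -0.035 0 -0.45 0 0;1 0 -0.035 0 -0.45 0 0;1 0 -0.035 0 -0.45 0 0;1 0 0 0 0 0 0;1 0 0 0 0 0 0",
)

```text
t: 17.3
eef_pos: [0.479, 0.2616, 0.2097]
tool_rot: [0.094, 0.995, -0.042, -0.004]
contact_force: [-0.6, 0.9, 1.3]
gripper_width: 0.157
```

```bash
python3 st.py
```

```text
t 17.3 q [-0.36  0.36 -0.43  1.75  0.29  1.22 -0.99] tcp [0.479  0.2616 0.2097] foot [0.4768 0.2357 0.0782] F [-0.65  0.89  1.32] T [ 0.2  -0.08  0.02]
yaw -0.0845 lean(to +y) 0.188 pitch z.x 0.0001
foot rel stud in rest axes mm [-0.59  0.63 -1.8 ]
```

Rolling as planned. Continue the second half, then settle.

Request:
apply_moves(
  moves="1 0 -0.035 0 -0.45 0 0;1 0 -0.035 0 -0.45 0 0;1 0 -0.035 0 -0.45 0 0;1 0 -0.035 0 -0.45 0 0;1 0 -0.035 -0.002 -0.45 0 0;1 0 -0.035 -0.002 -0.45 0 0;1 0 0 0 0 0 0;1 0 0 0 0 0 0;1 0 0 0 0 0 0;1 0 0 0 0 0 0;1 0 0 0 0 0 0;1 0 0 0 0 0 0",
)

```text
t: 18.3
eef_pos: [0.4814, 0.2848, 0.2041]
tool_rot: [0.187, 0.981, -0.043, -0.008]
contact_force: [-0.3, 1.0, 0.4]
gripper_width: 0.154
```

Request:
apply_moves(
  moves="1 0 0 0 0 0 0;1 0 0 0 0 0 0;1 0 0 0 0 0 0;1 0 0 0 0 0 0;1 0 0 0 0 0 0;1 0 0 0 0 0 0;1 0 0 0 0 0 0;1 0 0 0 0 0 0;1 0 0 0 0 0 0;1 0 0 0 0 0 0;1 0 0 0 0 0 0;1 0 0 0 0 0 0",
)

```text
t: 19.3
eef_pos: [0.4812, 0.2855, 0.2038]
tool_rot: [0.187, 0.981, -0.042, -0.008]
contact_force: [0.6, 0.5, 0.1]
gripper_width: 0.154
```

```bash
python3 st.py r1 wrist scene top
python3 - <<'E'
import numpy as np,cv2
im=np.load('scene_r1.npz')['img'][125:215,270:360,::-1]
cv2.imwrite('pics/r1z.png',cv2.resize(np.clip(im*1.8,0,255).astype(np.uint8),None,fx=6.5,fy=6.5,interpolation=cv2.INTER_CUBIC))
E
```

```text
t 19.3 q [-0.51  0.48 -0.4   1.63  0.39  1.4  -1.12] tcp [0.4812 0.2855 0.2038] foot [0.477  0.2354 0.0795] F [0.56 0.47 0.15] T [ 0.49 -0.1  -0.03]
yaw -0.0858 lean(to +y) 0.3769 pitch z.x -0.0004
foot rel stud in rest axes mm [-0.36  0.36 -0.46]
```

View pics/r1z.png

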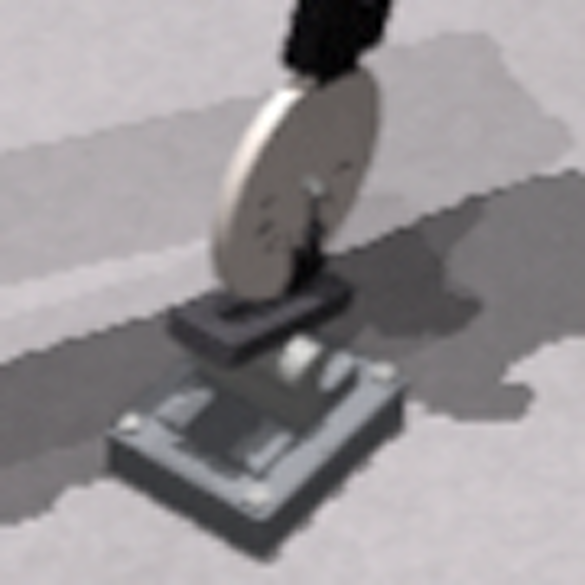

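View pics/wrist_r1.png

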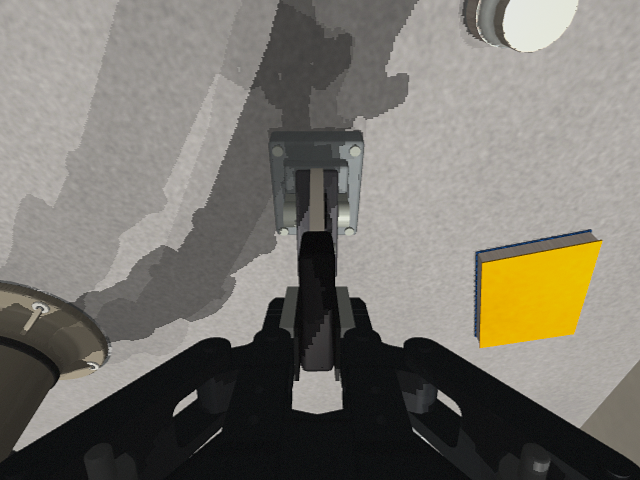

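```bash
python3 - <<'E'
import numpy as np,cv2
a=cv2.imread('pics/w7.png')[150:260,280:355];b=cv2.imread('pics/wrist_r1.png')[150:260,280:355]
z=[cv2.resize(np.clip(i*2.2,0,255).astype(np.uint8),None,fx=5,fy=5,interpolation=cv2.INTER_CUBIC) for i in (a,b)]
cv2.imwrite('pics/cmp.png',cv2.hconcat(z))
for i in (a,b): print(i[12:28,20:26].mean((1,2)).round(0), i[12:28,46:55].mean((1,2)).round(0))
E
python3 - <<'E'
import sys;sys.path.insert(0,'.')
from h import *
p,V=cam('scene')
for k in ['pointer_tip','index_mark','gauge_foot','stud_top','gauge_grip']:
    r=nets.spot_point(p,k); print(k,[(np.round(x['location'],1),round(x['score'],2)) for x in r[:2]])
# model projection
a=.377;yaw=-.0858;F=np.array([.477,.2354,.0805])
gx=np.array([np.cos(yaw),np.sin(yaw),0]);gy0=np.array([-np.sin(yaw),np.cos(yaw),0]);z0=np.array([0,0,1.])
gz=np.cos(a)*z0+np.sin(a)*gy0;gy=np.cos(a)*gy0-np.sin(a)*z0
for th in (.30,.377,.45):
  print(th,proj(p,V,F+gx*.009+gz*.072+.042*(np.sin(th)*gy-np.cos(th)*gz)))
print('pivot',proj(p,V,F+gx*.009+gz*.072),'foot',proj(p,V,F),'grip',proj(p,V,F+gz*.149))
E
```

```text
[154. 154. 154. 135.  87.  80.  81.  85.  44.  28.  41.  43.  45.  44.
  45.  44.] [104. 103. 104. 106. 108. 109. 100.  92.  32.  30.  49.  56.  59.  59.
  59.  59.]
[56. 57. 58. 57. 62. 65. 65. 56. 30. 34. 38. 39. 37. 38. 38. 38.] [57. 58. 58. 58. 62. 67. 64. 48. 29. 36. 43. 50. 49. 48. 48. 51.]
pointer_tip []
index_mark [(array([317.6, 166.8]), 0.38)]
gauge_foot [(array([307.1, 170.9]), 0.71)]
stud_top [(array([308.3, 193.4]), 0.65), (array([311. , 177.6]), 0.58)]
gauge_grip [(array([324.1, 130.9]), 0.84)]
0.3 [317.83952544 164.2413614 ]
0.377 [318.52337641 163.63377808]
0.45 [319.17228694 163.00073779]
pivot [318.83639191 152.82661307] foot [310.23029225 173.72663455] grip [322.99453878 126.45102279]
```

View pics/cmp.png

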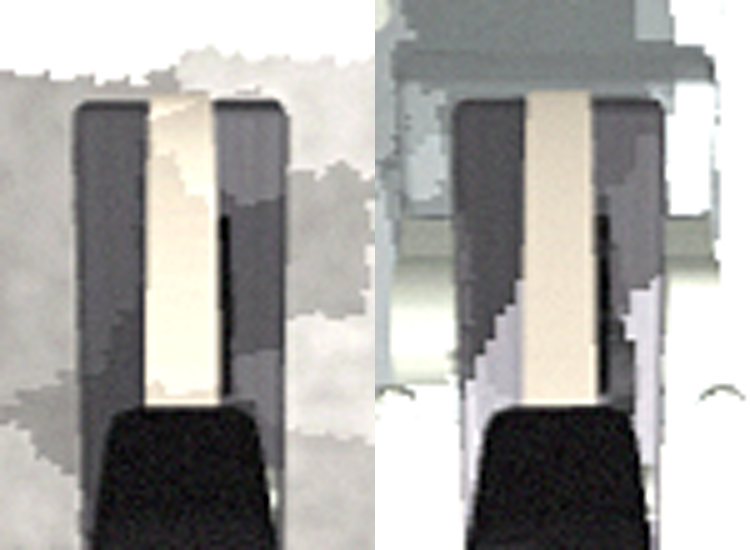

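```bash
cat >> fit4.py <<'E'
print('--- sensitivity: xi prior / tab weights')
for xi0 in (5,7,8,9,10,12):
    m2=lambda q:np.append(model(q),(q[4]-xi0)/.1)
    r=least_squares(m2,q,x_scale=[.01]*3+[1,1,.1,1,1,1,1,.01]+[.001]*12);print(xi0,'a',r.x[5].round(4),'r1',r.x[6].round(1),'th',r.x[7].round(1),'b',r.x[10].round(4),'cost',round(r.cost,1))
E
python3 fit4.py | sed -n '/---/,$p'
```

```text
--- sensitivity: xi prior / tab weights
5 a 0.3548 r1 57.4 th 1.6 b 0.0028 cost 17.6
7 a 0.3696 r1 56.1 th 2.7 b 0.003 cost 13.2
8 a 0.3773 r1 55.4 th 3.3 b 0.0031 cost 12.6
9 a 0.385 r1 54.7 th 3.9 b 0.0033 cost 13.2
10 a 0.393 r1 54.1 th 4.4 b 0.0034 cost 14.8
12 a 0.4093 r1 52.8 th 5.6 b 0.0038 cost 21.7
```

Request:
apply_moves(
  moves="1 0 0.003 0.008 0 0 0;1 0 0 0 0 0 0;1 0 0 0 0 0 0;1 0 0 0 0 0 0;1 0 0 0 0 0 0;1 0 0 0 0 0 0;1 0 0 0 0 0 0;1 0 0 0 0 0 0;1 0 0 0 0 0 0;1 0 0 0 0 0 0",
)

```text
t: 20.58
eef_pos: [0.4812, 0.2848, 0.203]
tool_rot: [0.187, 0.981, -0.042, -0.008]
contact_force: [0.3, 0.9, 1.5]
gripper_width: 0.154
```

```bash
cat > mask.py <<'E'
import re
src=open('fit4.py').read().split("print('--- sens")[0]
src=src.replace("('w3','w4')","('w3','w4','w2')").replace("w4=(360,168))","w4=(360,168),w2=(240,130))")
src=src.replace("foot=[]))","foot=[]),w2=dict(ticks={90:((476,834),(552,836)),60:((522,722),(586,750)),30:((636,646),(674,692)),-30:((940,654),(906,698)),-60:((1060,736),(1004,762)),-90:((1122,852),(1046,850))},tip=(786,530),ax=[(798,750),(794,624)],tab=[],cl=[],foot=[]))").replace("[0]*12","[0]*18").replace("[.001]*12","[.001]*18")
exec(src)
t=q[:3]
from scipy.optimize import minimize
views=[]
for i,n in enumerate(('w3','w4','w2')):
    p,V0=D[n];c=q[11+6*i:17+6*i];V=V0.copy();Rr=R.from_rotvec(c[:3]).as_matrix();V[:3,:3]=Rr@V0[:3,:3];V[:3,3]=Rr@V0[:3,3]+c[3:]
    ctr=proj(p,V,W(t,(9,*pol(.38,45)))).astype(int);x0,y0=ctr[0]-17,ctr[1]-15
    I=np.load(n+'.npz')['img'][y0:y0+28,x0:x0+34].mean(2)
    views.append((p,V,x0,y0,I)); 
    if n=='w3': print(I[::3,::2].astype(int))
SS=8
def render(v,g):
    a,xi,th,r1,tabh,pw,gap,r3=g;p,V,x0,y0,I=v;m=np.zeros((I.shape[0]*SS,I.shape[1]*SS),np.uint8)
    for (o1,o2,ra,rb) in ((-12,12,r1-tabh,r1),(gap/2,gap/2+pw,r3,r1-tabh+1),(-gap/2-pw,-gap/2,r3,r1-tabh+1)):
        pts=[]
        for xx in (xi,xi-th):
            for o in (o1,o2):
                for rr in (ra,rb): pts.append((proj(p,V,W(t,(xx,*pol(a,rr,o))))-(x0,y0)+.5)*SS-.5)
        h=cv2.convexHull(np.array(pts,np.float32));cv2.fillConvexPoly(m,np.round(h*16).astype(np.int32),1,shift=4)
    return m.reshape(I.shape[0],SS,I.shape[1],SS).mean((1,3))
def cost(g,prt=False):
    s=0
    for v in views:
        m=render(v,g);d=np.clip((50-v[4])/33,0,1);s+=((np.clip(m*1.0,0,1)-d)**2).sum()
    s+=((g[2]-3)/2)**2*.3
    return s
best=None
for xi0 in (7,9,11):
    g0=np.array([.38,xi0,3,53,6,4,6,36]);best=None
    for k in range(4):
        sim=np.vstack([g0]+[g0+np.eye(8)[j]*[.04,1.5,1,1.5,1.5,1,1,2][j]*(1 if k%2 else -1) for j in range(8)])
        r=minimize(cost,g0,method='Nelder-Mead',options=dict(initial_simplex=sim,maxiter=900,xatol=1e-3,fatol=1e-3));g0=r.x
    print(xi0,r.fun.round(3),r.x.round(3))
for xi0 in (6,8,9,10,11,12):
    f2=lambda h:cost(np.array([h[0],xi0,*h[1:]]))
    h0=np.delete(g0,1)
    for k in range(2):
        r=minimize(f2,h0,method='Nelder-Mead',options=dict(maxiter=900,initial_simplex=np.vstack([h0]+[h0+np.eye(7)[j]*[.03,1,1.5,1.5,1,1,2][j] for j in range(7)])));h0=r.x
    print('fixed xi',xi0,r.fun.round(3),r.x.round(3))
E
timeout 500 python3 mask.py
```

```text
pose [ 0.5082 -0.2277 -0.2099] xp xi a r1 th ro ri b [9.7660e+00 7.9940e+00 3.7700e-01 5.5258e+01 3.3000e+00 3.3055e+01
 2.5205e+01 2.0000e-03]
cam [ 0.0013  0.0004 -0.001  -0.0002 -0.0007  0.0002  0.0007 -0.0002 -0.0012
  0.0003 -0.0007  0.0007  0.0016 -0.0004  0.0015 -0.0001 -0.0008  0.0007]
[-0.5  0.2  0.4 -0.4  1.2  0.6 -0.5 -0.4 -0.  -0.2  0.  -0.5 -0.6 -0.3
  0.1  0.3 -0.2 -0.   0.1  0.2 -0.4  0.1 -0.2  0.6 -0.1 -0.3 -0.1 -1.6
  0.2 -0.2  0.8 -0.2  1.4 -0.8 -0.9  1.  -0.3 -0.6  0.7  1.5  1.   0.3
  0.1 -0.2 -0.1 -0.3  0.1 -0.4  0.6 -0.7 -0.2 -0.3 -0.2  0.6  0.7  0.2
 -0.1  0.7 -0.1 -0.6  0.3  0.2 -0.5 -0.  -0.4 -0.   0.1 -0.  -0.1 -0.3
  0.1 -1.7  0.7  1.1 -0.6  0.1  0.1 -0.  -0.2  0.2 -0.4  0.3 -0.6  0.3
 -0.1  0.3  0.1 -0.1  0.1 -0.   0.1  0.3 -0.3 -0.3 -0.2  0.4  0.7 -0.2
  0.7  0.1 -1.  -0.4  0.  -0.2 -0.2 -0.2  0.2 -0.  -1.   0.5  0.3 -0.1
  0.3 -0.  -0.4  0.4  0.2  0.2 -0.3]
cost 15.270511576844484 sd [0.0018 0.0014 0.0054 0.3517 0.9345 0.0084 0.7419 0.9314 0.1861 0.1485
 0.0041]
[[ 46  46  48  48  47  46  45  46  45  46  48  47  47  46  46  46  46]
 [ 32  34  35  34  36 
[... 544 characters left out ...]
]
 [115 114 114 114 114 118   7  14  13  56 112 116 116  62  14  52  49]]
7 119.227 [ 0.371  7.29   3.091 57.421  8.016  4.001  7.389 34.421]
9 118.107 [ 0.375  7.8    3.45  57.008  7.675  3.8    7.584 34.201]
11 119.179 [ 0.371  7.3    3.183 57.385  7.973  3.94   7.438 34.442]
fixed xi 6 131.771 [ 0.359  2.975 58.403  8.004  4.041  7.39  35.219]
fixed xi 8 117.998 [ 0.374  3.942 56.767  7.243  3.604  7.778 34.346]
fixed xi 9 131.868 [ 0.384  3.985 56.891  8.101  3.57   7.808 33.82 ]
fixed xi 10 150.391 [ 0.394  4.381 56.733  8.514  3.256  8.08  33.163]
fixed xi 11 157.746 [ 0.394  5.939 54.827  6.15   2.637  8.693 32.846]
fixed xi 12 175.68 [ 0.397  7.166 53.932  5.03   2.229  9.101 33.063]
```

Request:
apply_moves(
  moves="1 0 0 0 0 0 0;1 0 0 0 0 0 0;1 0 0 0 0 0 0;1 0 0 0 0 0 0;1 0 0 0 0 0 0;1 0 0 0 0 0 0;1 0 0 0 0 0 0;1 0 0 0 0 0 0;1 0 0 0 0 0 0;1 0 0 0 0 0 0;1 0 0 0 0 0 0;1 0 0 0 0 0 0",
)

```text
t: 21.58
eef_pos: [0.4812, 0.2847, 0.203]
tool_rot: [0.187, 0.981, -0.042, -0.008]
contact_force: [0.8, 1.8, 1.5]
gripper_width: 0.159
```

```bash
python3 st.py f1 wrist scene
python3 - <<'E'
import numpy as np,cv2
b=cv2.imread('pics/wrist_f1.png')[150:260,280:355]
print(b[12:28,46:55].mean((1,2)).round(0))
im=np.load('scene_f1.npz')['img'][140:175,300:335,::-1]
cv2.imwrite('pics/f1z.png',cv2.resize(np.clip(im*1.8,0,255).astype(np.uint8),None,fx=16,fy=16,interpolation=cv2.INTER_CUBIC))
E
```

```text
t 21.5833 q [-0.5   0.48 -0.4   1.64  0.39  1.4  -1.12] tcp [0.4812 0.2847 0.203 ] foot [0.4769 0.2346 0.0788] F [0.83 1.78 1.52] T [ 0.53 -0.11  0.05]
yaw -0.0858 lean(to +y) 0.377 pitch z.x -0.0004
foot rel stud in rest axes mm [-0.35 -0.38 -1.21]
[57. 58. 58. 59. 64. 65. 56. 29. 34. 42. 48. 50. 49. 49. 51. 52.]
```

View pics/f1z.png

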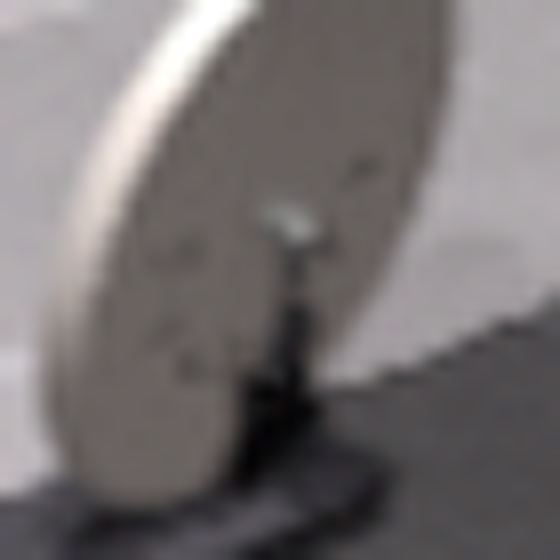

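```bash
python3 -c "
from station import bot
print(bot.hand_in())"
```

```text
the job is handed in; nothing more can be done
None
```

I gripped the gauge by its black top grip and set its foot level across the stud ridge. I pressed until the stud began to give, then rocked the gauge sideways to the preset angle. It was handed in at about 21.6 s, still held and pressed on the stud.

**Index angle:** two independent fits to the close wrist-camera views gave 0.374 and 0.377 rad. The gap between the prongs came out about 7 mm wide.

**Last checks:**
- **Lean:** 0.377 rad, read from the tool's orientation.
- **Foot position:** centre within about 0.5 mm of the middle of the ridge, and squareness within about 0.003 rad, both from the arm's readings and the fitted rest pose.
- **Push:** about 5 N on the stud, which is roughly 2 mm of give.
- **Pointer:** it had more than 2 s to come to rest before I handed in.
- **Dish, book and jar:** nothing I did went near them, though I took no separate picture to confirm it.

**Doubtful or disagreeing:**
- **Slip in the grip:** the last small press shifted the foot by just under 1 pixel in the wrist image. That means the gauge may have turned about 0.006 rad in the jaws, making the true lean about 0.371 rad, still inside the gap.
- **Seeing the pointer at the end:** the scene camera is too coarse here, at about 0.07 rad per pixel, and the network did not find the pointer tip. The picture fits the pointer standing between the prongs, but the result rests mainly on the measured angles.

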